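Sort the model-railway stall's mixed stock into its trays

ROBOT

A 6-joint arm with a two-finger parallel gripper is mounted at the origin on the work surface. World frame = base frame: x ahead of the robot, y to its left, z up, the work surface at z = 0. Lengths are in m, angles in rad, forces in N, time in s.
With the tool pointing down it reaches from about 0.4 to 0.925 m from the base axis. Payload 12.5 kg.
Tool frame: the origin (TCP) lies midway between the tips of the shut fingers; the grasp point (between the pads) lies 19 mm behind it; z points along the fingers, x is the direction in which the jaws open and shut, and the axes are right-handed (so a half turn about z gives the same grasp; the last joint's range is limited). The gripper opens to 95 mm and grips with 3 to 60 N. Pads are 20 mm wide; open, the fingers measure 119 mm over their backs; the gripper's body (75 mm by 180 mm) begins 59 mm behind the grasp point.
Start: joints at [-1.357, 0.491, 1.559, -0, 1.092, -0.106], TCP at [0.197, -0.593, 0.215] pointing down, gripper open.
Joint ranges: [-3.1, 3.1], [-0.84, 2.19], [0.05, 2.79], [-1.13, 4.28], [0.06, 2.93], [-2.69, 2.69]. Speed limits (rad/s): [2.22, 2.22, 2.79, 3.14, 3.14, 3.14].

INTERFACE

Orientations are given as [roll, pitch, yaw] about the fixed x, y, z axes, in that order (R = Rz(yaw) Ry(pitch) Rx(roll)).
In Python, from rig import arm gives the robot as it stands.
- The arm moves only by the tool move_arm, never from a script. Its argument "steps" is a list of rows, each a list of 4 numbers: the shift along the tool's x, y, z in mm, then the turn about the tool's z in rad. A call has 1 to 5 rows; each row is the pose to reach, as a shift and turn from the pose measured when the call began, along the tool's axes at that moment; what a row does not reach only later rows make up. A row lasts 1/10 s, in which the tool goes at most 50 mm and 8.59 degrees, less where a joint would pass 70% of its speed; a pose out of reach is approached as far as the arm can. A call with a gripper value outside its range is refused whole. "fingers" is the closure, from -1 (fully open) to 1 (shut), set as the call begins (left out, the last holds). The fingers move at their own pace and stop on an object; the grip force is fixed at half the most. Time passes only in rows, so rows that repeat a pose let the fingers close. It gives the time, the measured TCP pose, the force and the opening at its end, in the units of the state.
- arm.sense(): the state, without advancing time (a new reading comes with each control period).
- arm.capture(name): name is "side" or "top" or "wrist"; returns the picture (400x640x3 uint8, red, green, blue); there is no depth.
- arm.camera_params(name): a dict with "fx", "fy", "cx", "cy" (pixels), "origin" and "rotation" of the camera in the world. Camera axes: x right, y down, z forward; pixel columns grow to the right and rows downward; lengths in m; the calibration is good to about 2 mm. A picture is of the moment at which its call begins: read the wrist's pose just before it. camera_params takes no time and is no camera call; for the wrist camera it gives the pose at the moment of the call.
- arm.finish_job(): hands the job in, once; it reports no verdict.
The state is a dict: "time": time; "qpos": joint angles; "joint_velocities": joint speeds; "joint_efforts": joint torques, N m; "position": TCP position; "orientation": TCP orientation; "wrist_force": force on the tool from outside, world axes, zero at the start; "ft_torque": the same for the moment, N m; "finger_gap": opening from 0.0 (shut) to 1.0 (fully open).
Only numpy, scipy, OpenCV 4.12 (cv2) and the standard library are available. Lean on these libraries where they do the work, as an engineer would, in place of code of your own. Each camera call takes 0.05 s, during which the arm holds its last target.

TASK

Sort the four models on the stall. The two wagons belong in the black tray with the track strips: stand one in each bay, centred on its strip and pointing along it; the two buildings belong in the green-floored tray, one in each bay, turned any way. The red wagon is in the wooden case: slide the case's clear lid right back by its brass bar, then lift the wagon out. Set every model down gently, upright and flat on the tray floor, never dropping one, and leave the mug and the jar where they stand.

Things in the scene. Friction and masses are not known exactly. Their poses are not given: they have to be found in the camera images.
- boxcar_mid (a point): Red closed goods wagon, roof red too with a thin brown walkway, 64 mm long, 34 mm wide over its flat sides (10 to 32 mm up; grasp across these), 42 mm high, about 120 g. Point: its centre, 21 mm above the underside; x along its length, z up. Starts in the case bay under the clear lid, on a floor 5 mm above the table, its length along the lid handle's y axis within 0.1 rad.
- timber_wagon_mid (a point): Blue open wagon loaded with light round timber (fixed on), 64 mm long, 34 mm wide over its flat sides (10 to 32 mm up; grasp across these), 42 mm high, about 120 g. Point: its centre, 21 mm above the underside; x along its length, z up. Starts loose on the table.
- cottage_mid (a point): Model cottage, cream walls, orange tiled pitched roof with its ridge along x. 46 mm along x between two flat gable ends (grasp it across these), 44 mm in y at the walls (50 mm at the eaves), 50 mm high to the ridge, about 80 g. The point is 24 mm above the underside, in the middle; z up. Starts loose on the table.
- shed_mid (a point): Model goods shed, brown-red walls, green doors, flat grey roof with a white vent on top. 46 mm along x between flat faces (grasp it across these), 50 mm in y (54 mm at the roof), 46 mm high, about 90 g. The point is its centre, 23 mm above the underside; z up. Starts loose on the table.
- lid (a joint): Travel of the case's clear lid in its grooves, m: 0 shut, 0.088 fully back (end stop); starts between 0 and 0.012. It slides level along the +y axis of lid_handle, with about 1.5 N of friction, stays where left and cannot be lifted off. The bay below is fully open only beyond about 0.08.
- lid_handle (a point): Grip point on the lid's brass bar: 50 (x) by 14 (y) by 32 mm high; point on its centre line, 24 mm above the lid, 76 above the table. Lid opens along +y; grasp bar across y. Fixed wooden case 142 (x) by 184 (y), 55 mm high; bay 132 (x) by 84 (y) inside, 126 in x between the top lips, its centre 29 mm to -y of this point when shut; the lid slides over a solid deck 47 mm high.
- track_tray: Black tray for wagons; a flat printed strip of track runs along x through each bay's centre. Fixed, 199 (x) by 128 (y) mm outside, walls 14 mm high and 5 thick, floor 4 mm above the underside. A 5 mm divider (wall height) makes two bays, each 92 (x) by 118 (y) mm inside, centred at x = +48.5 and -48.5 mm, y = 0. Origin: centre of the underside, on the table; z up. 
- turf_tray: Light wooden tray with a green floor, for buildings. Fixed, 199 (x) by 128 (y) mm outside, walls 14 mm high and 5 thick, floor 4 mm above the underside. A 5 mm divider (wall height) makes two bays, each 92 (x) by 118 (y) mm inside, centred at x = +48.5 and -48.5 mm, y = 0. Origin: centre of the underside, on the table; z up. 
- mug: Bystander: white mug, 90 mm high, 76 mm across, handle at +y. Origin: centre of the underside. Not to be moved.
- jar: Bystander: amber jar with a black cap, 85 mm high, 60 mm across. Origin: centre of the underside. Not to be moved.

How it is judged:
On the way:
1. the case's lid is slid back clear of the bay (value of joint lid above 0.07 m), for 0.2 s.
At the end, for the whole second after the job is handed in: Black tray: a wagon in each bay, within 18 mm of its centre along and 15 mm across the tray, along the strip within 0.26 rad. Green tray: a building in each bay, within 26 mm along, 40 mm across. All upright within 0.12 rad, on the tray floor, released, at rest ((((x of boxcar_mid in the frame of track_tray between 0.0305 and 0.0665 m and y of boxcar_mid in the frame of track_tray between -0.015 and 0.015 m and z of boxcar_mid in the frame of track_tray between 0.019 and 0.03 m) and (x of timber_wagon_mid in the frame of track_tray between -0.0665 and -0.0305 m and y of timber_wagon_mid in the frame of track_tray between -0.015 and 0.015 m and z of timber_wagon_mid in the frame of track_tray between 0.019 and 0.03 m)) or ((x of boxcar_mid in the frame of track_tray between -0.0665 and -0.0305 m and y of boxcar_mid in the frame of track_tray between -0.015 and 0.015 m and z of boxcar_mid in the frame of track_tray between 0.019 and 0.03 m) and (x of timber_wagon_mid in the frame of track_tray between 0.0305 and 0.0665 m and y of timber_wagon_mid in the frame of track_tray between -0.015 and 0.015 m and z of timber_wagon_mid in the frame of track_tray between 0.019 and 0.03 m))) and (((x of cottage_mid in the frame of turf_tray between 0.0225 and 0.0745 m and y of cottage_mid in the frame of turf_tray between -0.04 and 0.04 m and z of cottage_mid in the frame of turf_tray between 0.022 and 0.033 m) and (x of shed_mid in the frame of turf_tray between -0.0745 and -0.0225 m and y of shed_mid in the frame of turf_tray between -0.04 and 0.04 m and z of shed_mid in the frame of turf_tray between 0.021 and 0.032 m)) or ((x of cottage_mid in the frame of turf_tray between -0.0745 and -0.0225 m and y of cottage_mid in the frame of turf_tray between -0.04 and 0.04 m and z of cottage_mid in the frame of turf_tray between 0.022 and 0.033 m) and (x of shed_mid in the frame of turf_tray between 0.0225 and 0.0745 m and y of shed_mid in the frame of turf_tray between -0.04 and 0.04 m and z of shed_mid in the frame of turf_tray between 0.021 and 0.032 m))) and angle between each of boxcar_mid, timber_wagon_mid, cottage_mid, shed_mid's own z axis and vertical below 0.12 rad and linear speed of each of boxcar, timber_wagon, cottage, shed below 0.02 m/s and angle between the x axis of each of boxcar_mid, timber_wagon_mid and the x axis of track_tray, either way round below 0.26 rad); the robot touches nothing.
It fails at once if the mug is moved by more than 20 mm or tipped (distance of mug from where it was at the start of the episode above 0.02 m or angle between mug's own z axis and vertical above 0.3 rad).
It fails at once if the jar is moved by more than 20 mm or tipped (distance of jar from where it was at the start of the episode above 0.02 m or angle between jar's own z axis and vertical above 0.3 rad).
It fails at once if a model is dropped or thrown (falling free, its centre more than 70 mm above the table) ((height (world z) of boxcar_mid above 0.07 m and linear speed of boxcar above 0.4 m/s and contact force between anything else and boxcar below 0.01 N) or (height (world z) of timber_wagon_mid above 0.07 m and linear speed of timber_wagon above 0.4 m/s and contact force between anything else and timber_wagon below 0.01 N) or (height (world z) of cottage_mid above 0.07 m and linear speed of cottage above 0.4 m/s and contact force between anything else and cottage below 0.01 N) or (height (world z) of shed_mid above 0.07 m and linear speed of shed above 0.4 m/s and contact force between anything else and shed below 0.01 N)).
It also fails if it takes over 128 s, if anything falls off the work surface, if the arm or the gripper's body presses on something with over 40 N, if the wrist force passes 120 N, or if a joint passes its speed limit or range.

## Working session

There is one attempt and no reset: what is moved stays moved. The work goes in short steps, Python scripts to look and compute and a tool call to move; the robot and the scene stay as the last step left them, time stands still between calls to the robot, and variables do not carry over. Pictures are saved under pics/ and viewed, and the job is handed in when it is done.

Besides the shell and the picture viewer there is one more tool, called after ">>>" in YAML: its name, and indented under it one key for each argument. move_arm: Moves the arm, as the interface text tells. Its arguments: {"type":"object","properties":{"steps":{"type":"array","items":{"type":"array","items":{"type":"number"}}},"fingers":{"type":"number"}},"required":["steps"]}

```bash
mkdir -p pics; ls
python3 - <<'E'
from rig import arm
import cv2,json
print(arm.sense())
for n in("top","side"):
    im=arm.capture(n); cv2.imwrite(f"pics/{n}0.png",im[:,:,::-1])
    p=arm.camera_params(n); print(n,p)
E
```

```text
pics
{'time': 0.0, 'qpos': array([-1.35656704e+00,  4.91589058e-01,  1.55947365e+00, -1.77765179e-06,
        1.09172405e+00, -1.05582236e-01]), 'joint_velocities': array([ 2.45569672e-05, -9.76440607e-04, -1.94915077e-05,  1.23565492e-03,
        1.13334384e-03,  1.04682616e-03]), 'joint_efforts': array([ 2.28442397e-03, -6.12625051e+01, -2.58178639e+01,  6.93399156e-02,
        4.82590939e-02, -9.19180047e-05]), 'position': array([ 0.19646795, -0.59304113,  0.2140351 ]), 'orientation': array([-3.14146838e+00,  1.18761197e-03, -1.25098391e+00]), 'wrist_force': array([ 0.34691817, -0.02114585,  0.63628646]), 'ft_torque': array([ 0.01930754,  0.01806573, -0.01338286]), 'finger_gap': 1.0032431112141742}
top {'fx': 486.8621113816588, 'fy': 486.8621113816588, 'cx': 328.4357725906813, 'cy': 196.86126523337938, 'origin': array([ 0.3990679 , -0.00566868,  1.17279342]), 'rotation': array([-2.99654155,  0.01988115, -1.55474166])}
side {'fx': 452.6930815334191, 'fy': 452.6930815334191, 'cx': 316.6207283589512, 'cy': 206.21736897908843, 'origin': array([ 0.4282638 , -0.66255471,  0.80844605]), 'rotation': array([-2.36857858,  0.01073642, -0.21932744])}
```

View pics/top0.png

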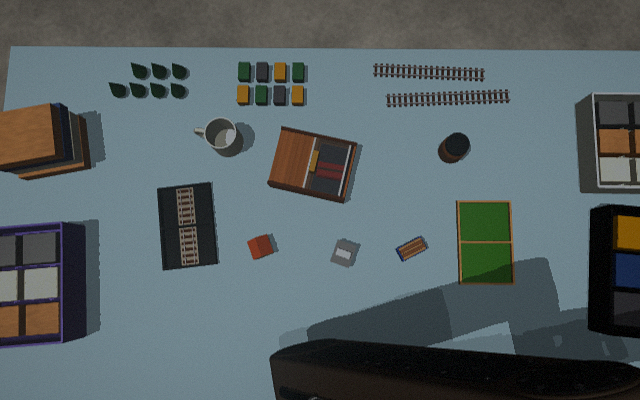

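View pics/side0.png

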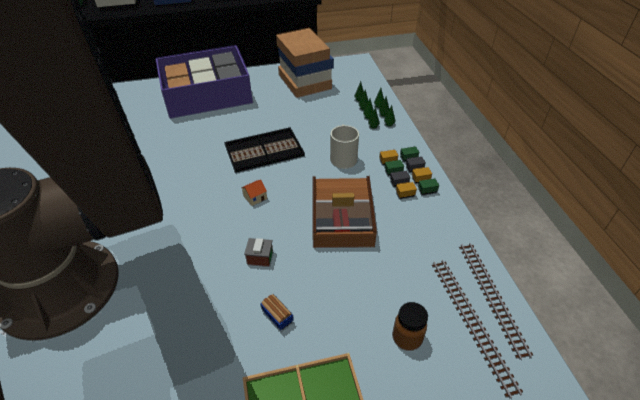

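The top view shows the case at about (312,165), track tray (188,226), turf tray (485,242), cottage (260,247), shed (345,252) and timber wagon (411,248). The mug is at (222,136) and the jar at (454,147). I'll enlarge these.

```bash
cat > h.py <<'E'
import numpy as np, cv2
from scipy.spatial.transform import Rotation as R
from rig import arm
def pix2w(p,uv,z):
    uv=np.atleast_2d(uv).astype(float)
    M=R.from_euler('xyz',p['rotation']).as_matrix(); o=np.array(p['origin'])
    d=np.c_[(uv[:,0]-p['cx'])/p['fx'],(uv[:,1]-p['cy'])/p['fy'],np.ones(len(uv))]@M.T
    return o+d*((z-o[2])/d[:,2])[:,None]
def w2pix(p,X):
    M=R.from_euler('xyz',p['rotation']).as_matrix(); c=(np.atleast_2d(X)-p['origin'])@M
    return np.c_[p['cx']+p['fx']*c[:,0]/c[:,2],p['cy']+p['fy']*c[:,1]/c[:,2]]
def crop(im,u0,v0,u1,v1,k,fn):
    c=cv2.resize(im[v0:v1,u0:u1],None,fx=k,fy=k,interpolation=cv2.INTER_CUBIC)
    for u in range((u0+9)//10*10,u1,10):
        x=int((u-u0)*k); cv2.line(c,(x,0),(x,8 if u%50 else 16),(255,255,255),1)
        if u%20==0: cv2.putText(c,str(u),(x+1,18),0,.35,(255,255,0),1)
    for v in range((v0+9)//10*10,v1,10):
        y=int((v-v0)*k); cv2.line(c,(0,y),(8,y),(255,255,255),1)
        if v%20==0: cv2.putText(c,str(v),(9,y+4),0,.35,(255,255,0),1)
    cv2.imwrite(fn,c)
E
python3 - <<'E'
import cv2
from h import *
im=cv2.imread('pics/top0.png'); 
crop(im,150,110,290,275,3.5,'pics/c1.png')
crop(im,235,220,435,275,4,'pics/c2.png')
crop(im,260,115,370,215,6,'pics/c3.png')
crop(im,430,120,530,295,3.4,'pics/c4.png')
E
```

```text
(no output)
```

View pics/c1.png

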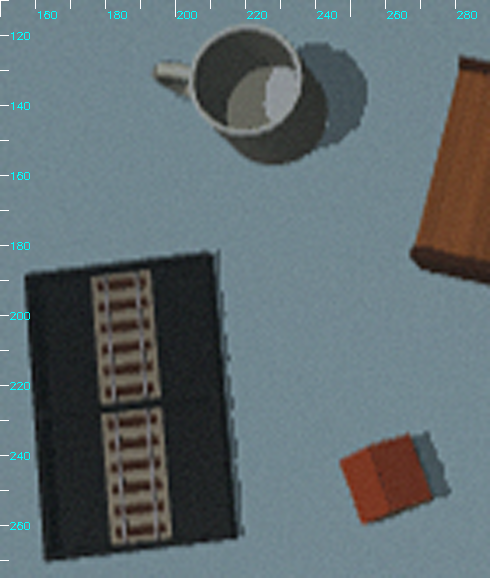

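View pics/c2.png

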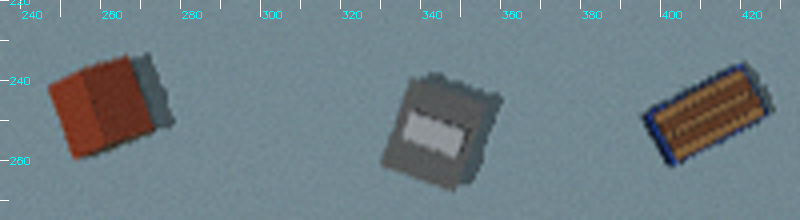

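View pics/c3.png

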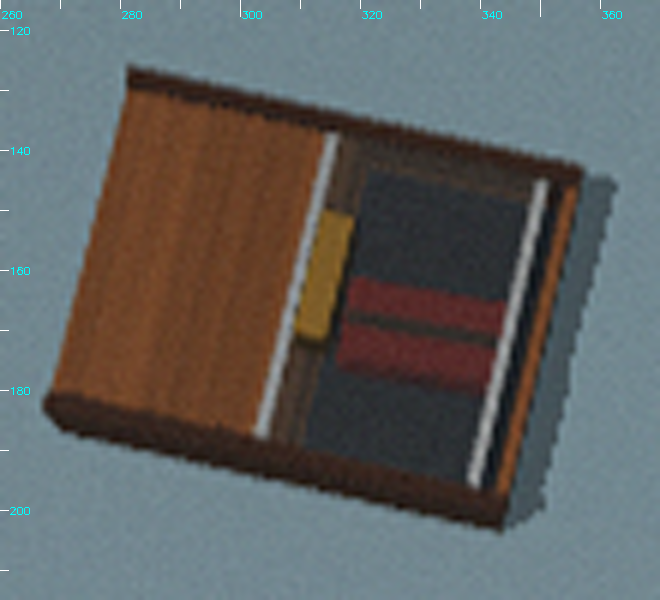

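View pics/c4.png

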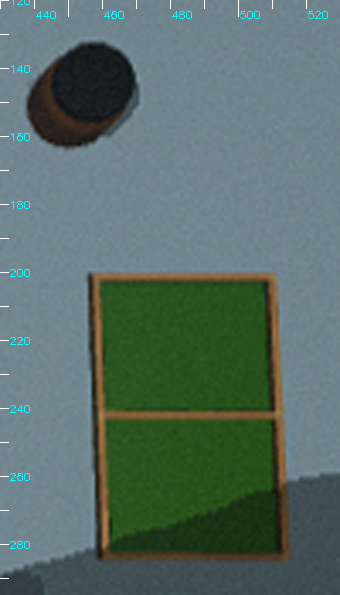

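Run:
```python
from h import *
np.set_printoptions(precision=4,suppress=True)
p=arm.camera_params('top')
def show(n,uv,z):
    X=pix2w(p,uv,z)[:,:2]; print(n,X.tolist().__len__(),'c',X.mean(0)); print(X)
    e=np.diff(np.r_[X,X[:1]],axis=0); print('  len',np.hypot(*e.T),'ang',np.arctan2(e[:,1],e[:,0]))
show('track',[(157.1,188),(210.6,182),(218,263.4),(162.6,270)],.014)
show('turf',[(456.5,200.6),(510.6,200.6),(514.7,283.8),(459.4,284.1)],.014)
show('bar',[(313.7,149.7),(319.2,150.8),(314.7,171.7),(309.2,170.5)],.084)
show('ridge',[(255.5,237),(261.75,258)],.05)
c=lambda a:[(235+x/4,220+y/4) for x,y in a]
show('vent',c([(410,110),(468,127),(458,158),(402,142)]),.046)
show('roof',c([(410,78),(495,98),(458,190),(381,165)]),.044)
show('timber',c([(642,117),(745,62),(770,105),(670,167)]),.04)
show('mug rim',[(217,135)],.09); show('jar',[(457,143.5)],.085)
show('case',[(281.3,126),(357,142.5),(343.3,203.3),(268,183)],.055)
```

```text
track 4 c [0.4945 0.3583]
[[0.5843 0.4367]
 [0.6007 0.3069]
 [0.4052 0.2792]
 [0.3877 0.4104]]
  len [0.1309 0.1974 0.1323 0.1984] ang [-1.445  -3.0011  1.7041  0.1334]
turf 4 c [ 0.4658 -0.3516]
[[ 0.563  -0.2862]
 [ 0.5647 -0.4146]
 [ 0.3692 -0.4167]
 [ 0.3664 -0.2887]]
  len [0.1284 0.1955 0.1281 0.1966] ang [-1.5575 -3.1308  1.5929  0.0125]
bar 4 c [0.641  0.0524]
[[0.6667 0.0541]
 [0.6642 0.0414]
 [0.6153 0.0508]
 [0.6179 0.0634]]
  len [0.0129 0.0498 0.0129 0.0496] ang [-1.7613  2.9529  1.3648 -0.1881]
ridge 2 c [0.4429 0.1782]
[[0.4668 0.1863]
 [0.4189 0.1701]]
  len [0.0506 0.0506] ang [-2.8153  0.3263]
vent 4 c [ 0.4321 -0.0176]
[[ 0.4457 -0.0034]
 [ 0.4365 -0.0369]
 [ 0.4187 -0.0313]
 [ 0.4273  0.001 ]]
  len [0.0347 0.0186 0.0334 0.0189] ang [-1.8397  2.8378  1.3097 -0.2325]
roof 4 c [ 0.4331 -0.0185]
[[ 0.4642 -0.0031]
 [ 0.4534 -0.0523]
 [ 0.4006 -0.0315]
 [ 0.4141  0.0128]]
  len [0.0503 0.0568 0.0464 0.0526] ang [-1.7866  2.7665  1.2752 -0.3088]
timber 4 c [ 0.447  -0.1746]
[[ 0.444  -0.1373]
 [ 0.4766 -0.1969]
 [ 0.452  -0.211 ]
 [ 0.4156 -0.1533]]
  len [0.0679 0.0283 0.0683 0.0325] ang [-1.0703 -2.6211  2.133   0.5122]
mug rim 1 c [0.6974 0.2772]
[[0.6974 0.2772]]
  len [0.] ang [0.]
jar 1 c [ 0.6846 -0.273 ]
[[ 0.6846 -0.273 ]]
  len [0.] ang [0.]
case 4 c [0.6408 0.0583]
[[ 0.7307  0.1339]
 [ 0.6923 -0.0461]
 [ 0.5474 -0.0155]
 [ 0.5929  0.1609]]
  len [0.184  0.1481 0.1822 0.1404] ang [-1.7806  2.9336  1.3185 -0.1935]
```

```bash
cat > go.py <<'E'
import sys
from h import *
def plan(x,y,z,yaw):
    s=arm.sense(); P=s['position']; M=R.from_euler('xyz',s['orientation'])
    sh=M.inv().apply(np.array([x,y,z])-P)*1000
    dy=(yaw-s['orientation'][2]+np.pi)%(2*np.pi)-np.pi
    print('t %.1f'%s['time'],'pose',np.round(P,4),np.round(s['orientation'],3),'q6 %.2f'%s['qpos'][5],'gap %.3f'%s['finger_gap'],'F',np.round(s['wrist_force'],1))
    print('shift',np.round(sh,1),'turn %.3f'%(-dy),'rows %.1f'%max(np.linalg.norm(sh)/50,abs(dy)/.1499))
if __name__=='__main__': plan(*map(float,sys.argv[1:5]))
E
python3 go.py 0.641 0.0524 0.20 -1.76; python3 -c "
from h import *
p=arm.camera_params('wrist');print(p)
im=arm.capture('wrist');cv2.imwrite('pics/w0.png',im[:,:,::-1])"
```

```text
t 0.1 pose [ 0.1964 -0.5931  0.2141] [-3.142e+00  1.000e-03 -1.251e+00] q6 -0.11 gap 1.001 F [-0.9  0.5 -1. ]
shift [-473.  -625.    14.6] turn 0.509 rows 15.7
{'fx': 281.78730855560633, 'fy': 281.78730855560633, 'cx': 319.10985760770706, 'cy': 198.37302047012463, 'origin': array([ 0.27056533, -0.56861341,  0.38411057]), 'rotation': array([ 2.85800285e+00,  1.49686396e-03, -1.25052827e+00])}
```

View pics/w0.png

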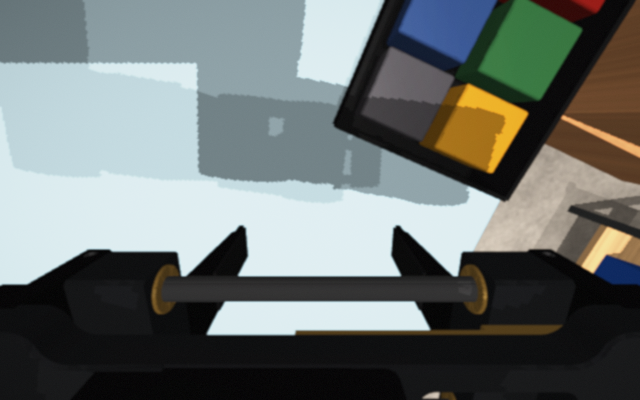

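Nothing relevant in the wrist picture yet: it shows the fingertips at (240,232) and (398,232). I'll go to the handle.

>>> move_arm:
  steps:
    - [-473,-625,15,0.1]
    - [-473,-625,15,0.2]
    - [-473,-625,15,0.3]
    - [-473,-625,15,0.4]
    - [-473,-625,15,0.509]

```text
time: 0.65
position: [0.3389, -0.3857, 0.2098]
orientation: [3.141, 0.001, -1.765]
wrist_force: [1.6, -0.6, 0.6]
finger_gap: 0.999
```

```bash
python3 go.py 0.641 0.0524 0.20 -1.76
```

```text
t 0.7 pose [ 0.3389 -0.3857  0.2098] [ 3.141e+00  1.000e-03 -1.765e+00] q6 0.79 gap 0.999 F [ 1.6 -0.6  0.6]
shift [-488.1 -212.    10.1] turn -0.005 rows 10.6
```

>>> move_arm:
  steps:
    - [-488,-212,10,0]
    - [-488,-212,10,0]
    - [-488,-212,10,0]
    - [-488,-212,10,0]
    - [-488,-212,10,0]
  fingers: -0.1

```text
time: 1.15
position: [0.4808, -0.1796, 0.2053]
orientation: [3.141, 0.001, -1.765]
wrist_force: [1.2, -1.3, 0.4]
finger_gap: 0.639
```

```bash
python3 go.py 0.641 0.0524 0.20 -1.76; python3 -c "
from h import *
p=arm.camera_params('top')
im=arm.capture('top')[:,:,::-1].copy();cv2.imwrite('pics/t1.png',im); crop(im,390,190,530,295,5,'pics/t1c.png')"
```

```text
t 1.1 pose [ 0.4808 -0.1796  0.2053] [ 3.141e+00  1.000e-03 -1.765e+00] q6 1.28 gap 0.639 F [ 1.2 -1.3  0.4]
shift [-258.6 -112.5    5.5] turn -0.005 rows 5.6
```

>>> move_arm:
  steps:
    - [-259,-112,5,0]
    - [-259,-112,5,0]
    - [-259,-112,5,0]
    - [-259,-112,5,0]
    - [-259,-112,5,0]

```text
time: 1.7
position: [0.6211, 0.0272, 0.2013]
orientation: [-3.141, 0.002, -1.762]
wrist_force: [0.6, -1.5, 0.2]
finger_gap: 0.547
```

```bash
python3 go.py 0.641 0.0524 0.15 -1.76; python3 -c "
from h import *
p=arm.camera_params('wrist');print(p)
print(w2pix(p,[[0.641,.0524,.084]]))
im=arm.capture('wrist');cv2.imwrite('pics/w2.png',im[:,:,::-1])"
```

```text
t 1.7 pose [0.6211 0.0272 0.2013] [-3.141e+00  2.000e-03 -1.762e+00] q6 1.70 gap 0.547 F [ 0.6 -1.5  0.2]
shift [-28.4 -14.8  51.4] turn -0.002 rows 1.2
{'fx': 281.78730855560633, 'fy': 281.78730855560633, 'cx': 319.10985760770706, 'cy': 198.37302047012463, 'origin': array([0.69763097, 0.01166286, 0.37130062]), 'rotation': array([ 2.85776573e+00,  2.73827942e-03, -1.76101313e+00])}
[[291.74966444 179.4695589 ]]
```

View pics/w2.png

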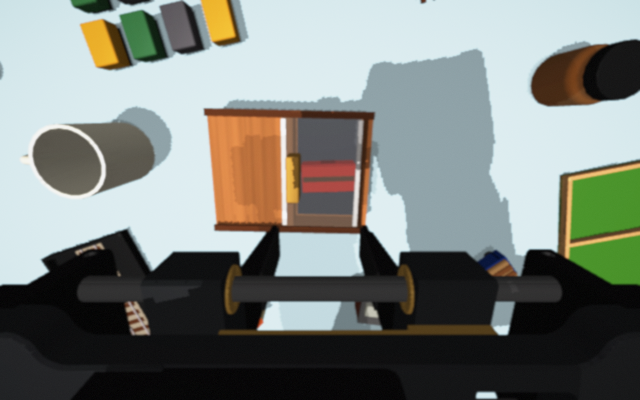

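The bar is at (293,178) in the wrist view, against a prediction of (292,179), so the measurement holds. I'll descend over it.

>>> move_arm:
  steps:
    - [-28,-15,40,0]
    - [-28,-15,51,0]
    - [-28,-15,90,0]
    - [-28,-15,125,0]
    - [-28,-15,139,0]

```text
time: 2.25
position: [0.6425, 0.0572, 0.0589]
orientation: [3.138, 0.003, -1.759]
wrist_force: [0.0, -0.1, -0.0]
finger_gap: 0.553
```

```bash
python3 go.py 0.641 0.0524 0.062 -1.76
```

```text
t 2.2 pose [0.6425 0.0572 0.0589] [ 3.138e+00  3.000e-03 -1.759e+00] q6 1.74 gap 0.553 F [ 0.  -0.1 -0. ]
shift [ 5.   0.6 -3.2] turn 0.001 rows 0.1
```

>>> move_arm:
  steps:
    - [5,0,-3,0]
    - [5,0,-3,0]

```text
time: 2.45
position: [0.6419, 0.0512, 0.063]
orientation: [3.139, 0.003, -1.76]
wrist_force: [0.3, -0.2, 0.2]
finger_gap: 0.546
```

>>> move_arm:
  steps:
    - [0,0,0,0]
    - [0,0,0,0]
    - [0,0,0,0]
    - [0,0,0,0]
    - [0,0,0,0]
  fingers: 1

```text
time: 2.95
position: [0.6419, 0.0513, 0.0632]
orientation: [3.139, 0.003, -1.76]
wrist_force: [-0.1, 0.6, -0.6]
finger_gap: 0.182
```

```bash
python3 go.py 0.641 0.0524 0.062 -1.76
```

```text
t 3.0 pose [0.6419 0.0513 0.0632] [ 3.139e+00  3.000e-03 -1.760e+00] q6 1.73 gap 0.182 F [-0.1  0.6 -0.6]
shift [-0.9  1.1  1.2] turn 0.000 rows 0.0
```

>>> move_arm:
  steps:
    - [0,0,0,0]
    - [0,0,0,0]
    - [0,0,0,0]

```text
time: 3.25
position: [0.6419, 0.0514, 0.0632]
orientation: [3.139, 0.003, -1.76]
wrist_force: [-0.1, -0.1, -0.3]
finger_gap: 0.144
```

>>> move_arm:
  steps:
    - [-14,0,0,0]
    - [-28,0,0,0]
    - [-42,0,0,0]
    - [-56,0,0,0]
    - [-70,0,0,0]

```text
time: 3.75
position: [0.6568, 0.1215, 0.0633]
orientation: [-3.141, 0.004, -1.76]
wrist_force: [10.2, -3.4, -7.1]
finger_gap: 0.142
```

>>> move_arm:
  steps:
    - [-3,0,0,0]
    - [-6,0,0,0]
    - [-8,0,0,0]
    - [-8,0,0,0]

```text
time: 4.15
position: [0.6584, 0.1285, 0.0632]
orientation: [-3.141, 0.002, -1.759]
wrist_force: [3.1, -10.0, -1.7]
finger_gap: 0.149
```

>>> move_arm:
  steps:
    - [-2,0,0,0]
    - [-4,0,0,0]
    - [-4,0,0,0]

```text
time: 4.45
position: [0.6585, 0.1286, 0.0631]
orientation: [3.141, -0.004, -1.759]
wrist_force: [-2.7, -27.8, 1.9]
finger_gap: 0.144
```

```bash
python3 -c "
from h import *
im=arm.capture('top')[:,:,::-1].copy(); crop(im,150,110,390,290,3.3,'pics/t2.png')
im=arm.capture('side')[:,:,::-1].copy(); crop(im,230,120,430,270,4,'pics/s2.png')"
```

```text
(no output)
```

View pics/s2.png

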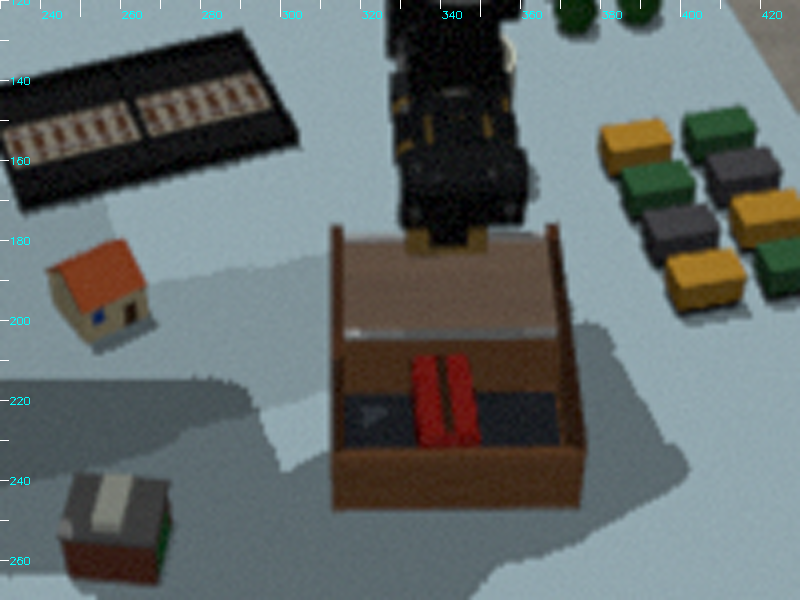

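View pics/t2.png

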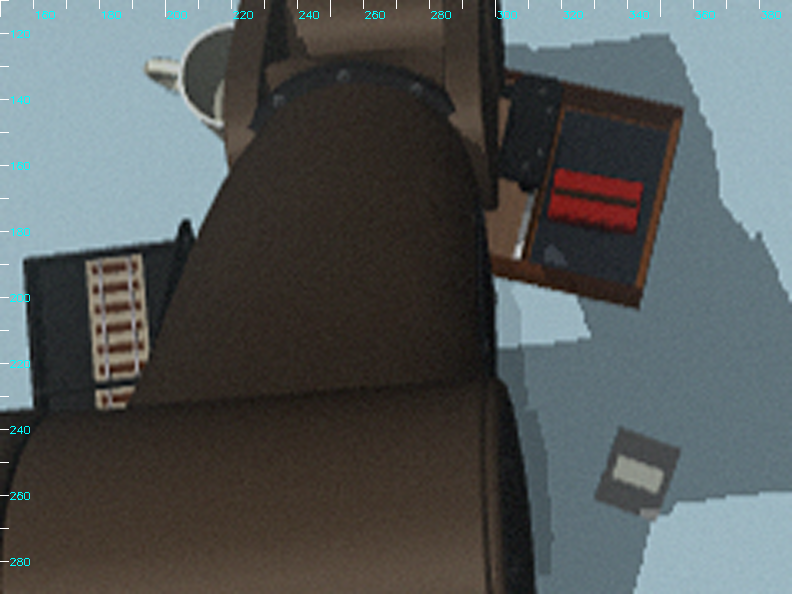

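The lid is at its end stop: the wrist force rose to 28 N and the bay is fully open. I'll release the bar and rise.

>>> move_arm:
  steps:
    - [0,0,0,0]
    - [0,0,0,0]
    - [0,0,0,0]
    - [0,0,0,0]
  fingers: -0.1

```text
time: 4.95
position: [0.6583, 0.1293, 0.0631]
orientation: [3.141, -0.003, -1.758]
wrist_force: [-0.8, 0.2, 0.4]
finger_gap: 0.43
```

>>> move_arm:
  steps:
    - [0,0,-30,0]
    - [0,0,-60,0]
    - [0,0,-90,0]

```text
time: 5.25
position: [0.6582, 0.1302, 0.154]
orientation: [3.14, -0.003, -1.758]
wrist_force: [-0.3, 0.4, -0.1]
finger_gap: 0.546
```

Run:
```python
from h import *
from go import plan
p=arm.camera_params('top')
X=pix2w(p,[(318.2,169.1),(343.9,172.7)],.047); d=X[1]-X[0]; print(X,X.mean(0),np.hypot(*d[:2]),np.arctan2(d[1],d[0]))
# expected bay centre
a=1.381; ly=np.array([np.cos(a),np.sin(a)]); h=np.array([.6585,.1286]); print('bay',h-ly*(.088+.029))
c=X.mean(0); plan(c[0],c[1],.16,-2.95+np.pi)
```

```text
[[ 0.62900178  0.04455473  0.047     ]
 [ 0.62109602 -0.0161136   0.047     ]] [0.6250489  0.01422056 0.047     ] 0.0611812662748198 -1.7003773200670413
bay [0.63642691 0.01370101]
t 5.2 pose [0.6582 0.1302 0.154 ] [ 3.140e+00 -3.000e-03 -1.758e+00] q6 1.86 gap 0.546 F [-0.3  0.4 -0.1]
shift [120.1  11.1  -5.5] turn -1.949 rows 13.0
```

Wagon found at (0.625, 0.014), heading 1.44, length check 61 mm. I'll turn and move above it.

>>> move_arm:
  steps:
    - [30,3,-5,-0.14]
    - [60,6,-5,-0.28]
    - [90,9,-5,-0.42]
    - [120,11,-5,-0.56]
    - [120,11,-5,-0.7]

```text
time: 5.75
position: [0.6245, 0.0119, 0.1597]
orientation: [3.138, -0.002, -1.054]
wrist_force: [0.3, -0.0, -0.0]
finger_gap: 0.551
```

```bash
python3 go.py 0.625 0.0142 0.16 -0.131
```

```text
t 5.8 pose [0.6245 0.0119 0.1597] [ 3.138e+00 -2.000e-03 -1.054e+00] q6 0.97 gap 0.551 F [ 0.3 -0.  -0. ]
shift [-1.7 -1.6 -0.3] turn -0.923 rows 6.2
```

>>> move_arm:
  steps:
    - [-2,-2,0,-0.14]
    - [-2,-2,0,-0.28]
    - [-2,-2,0,-0.42]
    - [-2,-2,0,-0.56]
    - [-2,-2,0,-0.7]

```text
time: 6.25
position: [0.6252, 0.0152, 0.1597]
orientation: [3.138, 0.001, -0.347]
wrist_force: [1.0, 0.2, 0.1]
finger_gap: 0.548
```

>>> move_arm:
  steps:
    - [0,0,0,-0.14]
    - [0,0,0,-0.223]
    - [0,0,0,-0.223]

```text
time: 6.55
position: [0.6251, 0.0157, 0.1597]
orientation: [3.138, 0.002, -0.123]
wrist_force: [0.0, 0.3, 0.9]
finger_gap: 0.551
```

Run:
```python
from h import *
from go import plan
plan(.625,.0142,.08,-.131)
p=arm.camera_params('wrist'); im=arm.capture('wrist')[:,:,::-1].copy(); cv2.imwrite('pics/w3.png',im)
a=1.44;c=np.array([.625,.0142]);d=np.array([np.cos(a),np.sin(a)]);n=np.array([-d[1],d[0]])
print(w2pix(p,[[*(c+s*.032*d+t*.017*n),.047] for s in(-1,1) for t in (-1,1)]+[[*(c+s*.032*d),.047] for s in (-1,1)]))
```

```text
t 6.5 pose [0.6251 0.0157 0.1597] [ 3.138e+00  2.000e-03 -1.230e-01] q6 0.05 gap 0.551 F [0.  0.3 0.9]
shift [ 0.2  1.3 79.7] turn 0.008 rows 1.6
[[335.87558524 224.95070173]
 [304.23240442 224.67193914]
 [337.48113147 165.87301594]
 [303.82848676 165.57489175]
 [320.05420367 224.81132227]
 [320.65504533 165.72395594]]
```

View pics/w3.png

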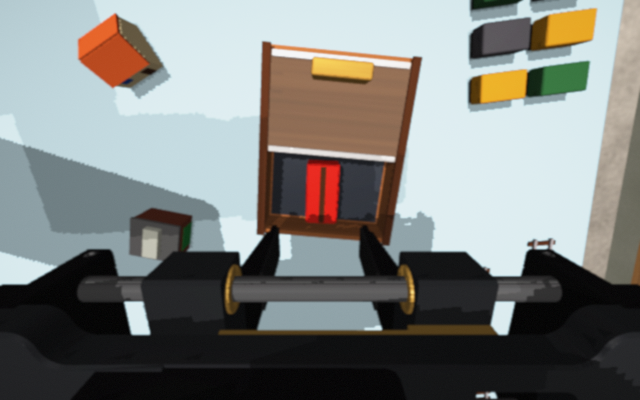

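Wagon roof spans (306–340, 162–222), about 2 px right of and 3 px beyond the prediction. I'll correct slightly and descend.

>>> move_arm:
  steps:
    - [2,0,40,0.008]
    - [2,0,80,0.008]
    - [2,0,110,0.008]
    - [2,0,135,0.008]
    - [2,0,146,0.008]

```text
time: 7.1
position: [0.6258, 0.0152, 0.0114]
orientation: [3.138, 0.005, -0.136]
wrist_force: [-0.3, -0.3, 0.6]
finger_gap: 0.547
```

>>> move_arm:
  steps:
    - [0,0,0,0]
    - [0,0,0,0]
    - [0,0,0,0]

```text
time: 7.4
position: [0.6265, 0.0152, 0.0128]
orientation: [3.138, 0.003, -0.137]
wrist_force: [-0.4, 0.8, -0.3]
finger_gap: 0.551
```

```bash
python3 go.py 0.6265 0.016 0.013 -0.131
```

```text
t 7.4 pose [0.6265 0.0152 0.0128] [ 3.138e+00  3.000e-03 -1.370e-01] q6 0.06 gap 0.551 F [-0.4  0.8 -0.3]
shift [-0.1 -0.8 -0.2] turn -0.006 rows 0.0
```

>>> move_arm:
  steps:
    - [0,0,0,0]
    - [0,0,0,0]
    - [0,0,0,0]
    - [0,0,0,0]
    - [0,0,0,0]
  fingers: 1

```text
time: 7.9
position: [0.6268, 0.0152, 0.0134]
orientation: [3.138, 0.002, -0.137]
wrist_force: [-1.2, -0.1, 6.6]
finger_gap: 0.358
```

>>> move_arm:
  steps:
    - [0,0,0,0]
    - [0,0,0,0]
    - [0,0,0,0]

```text
time: 8.2
position: [0.6268, 0.0152, 0.0134]
orientation: [3.138, 0.002, -0.137]
wrist_force: [-0.6, 0.2, 2.1]
finger_gap: 0.359
```

>>> move_arm:
  steps:
    - [0,0,-10,0]
    - [0,0,-30,0]
    - [0,0,-60,0]
    - [0,0,-90,0]
    - [0,0,-115,0]

```text
time: 8.7
position: [0.6271, 0.0155, 0.1305]
orientation: [3.139, 0.001, -0.137]
wrist_force: [0.6, -0.2, -0.8]
finger_gap: 0.355
```

Run:
```python
from h import *
from go import plan
plan(.5425,.365,.13,-1.436)
for k in ('side','wrist'):
    cv2.imwrite(f'pics/{k}4.png',arm.capture(k)[:,:,::-1])
```

```text
t 8.7 pose [0.6271 0.0155 0.1305] [ 3.139e+00  1.000e-03 -1.370e-01] q6 0.06 gap 0.355 F [ 0.6 -0.2 -0.8]
shift [-131.4 -334.7   -0.4] turn 1.299 rows 8.7
```

View pics/side4.png

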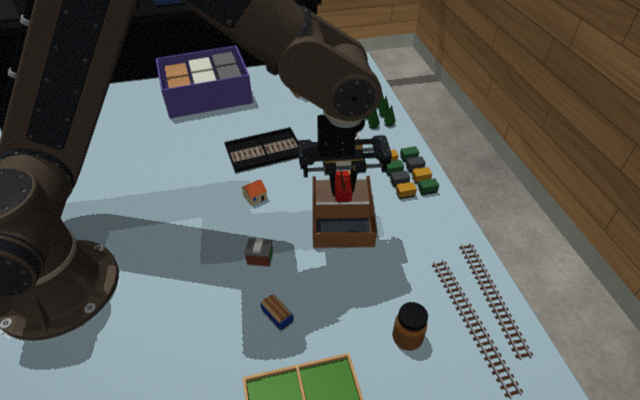

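View pics/wrist4.png

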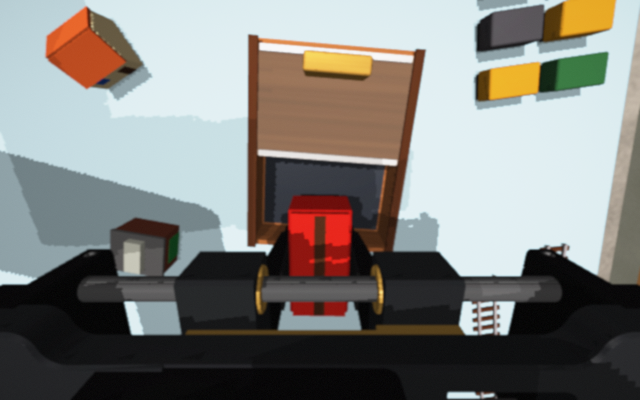

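Held straight and clear. I'll compute the bay centres from the strips.

```bash
python3 - <<'E'
from h import *
p=arm.camera_params('top')
X=pix2w(p,[(184.6,188.3),(187.4,224.6),(187.4,227.7),(190.3,264.6)],.005)[:,:2]
print(X,X[:2].mean(0),X[2:].mean(0),X.mean(0)); d=X[0]-X[3];print(np.hypot(*d),np.arctan2(d[1],d[0]))
E
python3 go.py 0.542 0.3645 0.13 -1.437
```

```text
[[0.58582309 0.37239614]
 [0.49701892 0.36033324]
 [0.48951701 0.35989651]
 [0.40138733 0.34778943]] [0.54142101 0.36636469] [0.44545217 0.35384297] [0.49343659 0.36010383]
0.18606997972151446 0.13263289415856716
t 8.8 pose [0.6285 0.0154 0.1323] [ 3.139 -0.004 -0.136] q6 0.06 gap 0.357 F [ 0.1  0.8 -1.4]
shift [-133.2 -334.     0.9] turn 1.301 rows 8.7
```

>>> move_arm:
  steps:
    - [-14,-36,0,0.13]
    - [-28,-72,0,0.26]
    - [-42,-108,0,0.39]
    - [-56,-144,0,0.52]
    - [-70,-180,0,0.65]

```text
time: 9.3
position: [0.5826, 0.2046, 0.1307]
orientation: [3.14, -0.004, -0.792]
wrist_force: [1.0, -1.1, -1.0]
finger_gap: 0.357
```

```bash
python3 go.py 0.5421 0.3656 0.13 -1.438
```

```text
t 9.3 pose [0.5826 0.2046 0.1307] [ 3.14  -0.004 -0.792] q6 1.03 gap 0.357 F [ 1.  -1.1 -1. ]
shift [-143.1  -84.2    0. ] turn 0.646 rows 4.3
```

>>> move_arm:
  steps:
    - [-32,-19,0,0.14]
    - [-64,-38,0,0.28]
    - [-100,-59,0,0.42]
    - [-130,-76,0,0.56]
    - [-143,-84,0,0.646]

```text
time: 9.8
position: [0.5404, 0.3679, 0.129]
orientation: [3.142, -0.004, -1.441]
wrist_force: [-0.1, -1.2, -0.9]
finger_gap: 0.357
```

Run:
```python
from go import *
plan(0.5421,0.3656,0.05,-1.438)
p=arm.camera_params('wrist');im=arm.capture('wrist')[:,:,::-1].copy(); cv2.imwrite('pics/w5.png',im)
im=arm.capture('side')[:,:,::-1].copy(); crop(im,200,90,380,220,4,'pics/s5.png')
```

```text
t 9.8 pose [0.5404 0.3679 0.129 ] [ 3.142 -0.004 -1.441] q6 1.94 gap 0.357 F [-0.1 -1.2 -0.9]
shift [ 2.2 -1.4 79. ] turn -0.003 rows 1.6
```

View pics/w5.png

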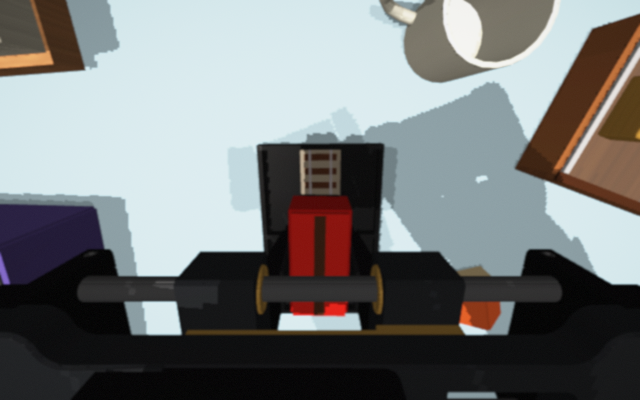

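View pics/s5.png

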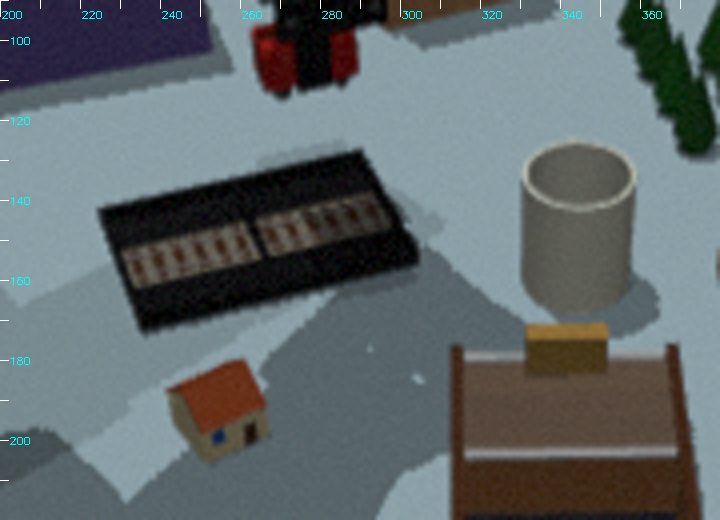

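The wagon (column 320) lines up with the strip (column 320). I'll lower it.

>>> move_arm:
  steps:
    - [2,-1,30,0]
    - [2,-1,60,0]
    - [2,-1,80,0]
    - [2,-1,95,0]
    - [2,-1,104,0]

```text
time: 10.4
position: [0.5419, 0.3639, 0.0235]
orientation: [3.14, -0.005, -1.437]
wrist_force: [-0.2, -0.3, -0.2]
finger_gap: 0.356
```

```bash
python3 go.py 0.5421 0.3656 0.013 -1.438
```

```text
t 10.4 pose [0.5419 0.3639 0.0235] [ 3.14  -0.005 -1.437] q6 1.93 gap 0.356 F [-0.2 -0.3 -0.2]
shift [-1.7 -0.4 10.5] turn 0.001 rows 0.2
```

>>> move_arm:
  steps:
    - [-2,0,4,0]
    - [-2,0,7,0]
    - [-2,0,9,0]
    - [-2,0,10,0]
    - [-2,0,11,0]

```text
time: 10.9
position: [0.5418, 0.366, 0.013]
orientation: [3.141, -0.004, -1.437]
wrist_force: [-0.2, -0.6, -0.5]
finger_gap: 0.359
```

>>> move_arm:
  steps:
    - [0,0,0,0]
    - [0,0,0,0]

```text
time: 11.1
position: [0.5419, 0.3661, 0.0133]
orientation: [3.141, -0.004, -1.436]
wrist_force: [0.7, 0.3, -0.0]
finger_gap: 0.36
```

>>> move_arm:
  steps:
    - [0,0,1,0]
    - [0,0,1.5,0]
    - [0,0,1.5,0]

```text
time: 11.4
position: [0.5421, 0.3662, 0.0124]
orientation: [-3.141, -0.004, -1.436]
wrist_force: [-1.4, -1.1, 6.0]
finger_gap: 0.353
```

Contact (6 N). I'll release to about 52 mm and rise.

>>> move_arm:
  steps:
    - [0,0,0,0]
    - [0,0,0,0]
    - [0,0,0,0]
    - [0,0,0,0]
  fingers: -0.2

```text
time: 11.8
position: [0.5421, 0.3662, 0.0123]
orientation: [-3.141, -0.004, -1.436]
wrist_force: [0.2, 0.6, 0.5]
finger_gap: 0.589
```

>>> move_arm:
  steps:
    - [0,0,-20,0]
    - [0,0,-50,0]
    - [0,0,-90,0]
    - [0,0,-130,0]
    - [0,0,-140,0]

```text
time: 12.3
position: [0.5433, 0.3675, 0.1568]
orientation: [-3.136, -0.002, -1.436]
wrist_force: [0.5, 0.9, 0.6]
finger_gap: 0.598
```

Run:
```python
from go import *
plan(0.4429,0.1782,0.16,-2.815)
plan(0.447,-.1746,0.16,-2.64)
im=arm.capture('wrist')[:,:,::-1].copy(); cv2.imwrite('pics/w6.png',im)
```

```text
t 12.3 pose [0.5433 0.3675 0.1568] [-3.136e+00 -2.000e-03 -1.436e+00] q6 1.93 gap 0.598 F [0.5 0.9 0.6]
shift [174.2 124.8  -3.6] turn 1.379 rows 9.2
t 12.3 pose [0.5433 0.3675 0.1568] [-3.136e+00 -2.000e-03 -1.436e+00] q6 1.93 gap 0.598 F [0.5 0.9 0.6]
shift [524.3 168.1  -3.2] turn 1.204 rows 11.0
```

View pics/w6.png

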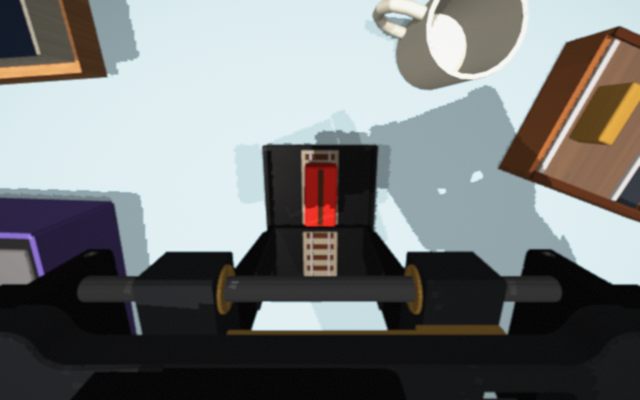

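The boxcar stands on its strip at (320,195) in the wrist view. Next is the timber wagon.

>>> move_arm:
  steps:
    - [48,15,-3,0.11]
    - [96,30,-3,0.22]
    - [144,46,-3,0.33]
    - [190,61,-3,0.44]
    - [238,76,-3,0.55]

```text
time: 12.85
position: [0.4984, 0.12, 0.1582]
orientation: [-3.137, 0.0, -1.991]
wrist_force: [1.6, -0.2, -0.9]
finger_gap: 0.599
```

```bash
python3 go.py 0.447 -.1746 0.16 -2.64
```

```text
t 12.8 pose [0.4984 0.12   0.1582] [-3.137  0.    -1.991] q6 2.10 gap 0.599 F [ 1.6 -0.2 -0.9]
shift [290.  -73.1  -1.6] turn 0.649 rows 6.0
```

>>> move_arm:
  steps:
    - [48,-12,-2,0.11]
    - [96,-24,-2,0.22]
    - [144,-36,-2,0.33]
    - [192,-48,-2,0.44]
    - [240,-60,-2,0.55]

```text
time: 13.35
position: [0.4542, -0.1253, 0.1593]
orientation: [-3.139, 0.002, -2.545]
wrist_force: [1.4, -0.1, -0.4]
finger_gap: 0.599
```

>>> move_arm:
  steps:
    - [48,13,0,0.1]
    - [48,13,0,0.1]
    - [48,13,0,0.1]

```text
time: 13.65
position: [0.4065, -0.1419, 0.1586]
orientation: [-3.141, 0.001, -2.646]
wrist_force: [-0.1, 0.2, 0.4]
finger_gap: 0.598
```

Run:
```python
from go import *
plan(0.447,-.1746,0.05,-2.64)
p=arm.camera_params('wrist'); im=arm.capture('wrist')[:,:,::-1].copy(); crop(im,230,110,430,250,4,'pics/w7.png')
import pickle; pickle.dump(p,open('w7.pkl','wb'))
a=2.07;c=np.array([.447,-.1746]);d=np.array([np.cos(a),np.sin(a)]);n=np.array([-d[1],d[0]])
print(w2pix(p,[[*(c+s*.032*d+t*.017*n),.04] for s in(-1,1) for t in (-1,1)]))
```

```text
t 13.7 pose [ 0.4065 -0.1419  0.1586] [-3.141e+00  1.000e-03 -2.646e+00] q6 2.16 gap 0.598 F [-0.1  0.2  0.4]
shift [-20.  -47.9 108.7] turn -0.006 rows 2.4
[[280.34364567 114.93072243]
 [314.94946378 114.8003405 ]
 [282.91733714 178.74485604]
 [315.42273976 178.63888591]]
```

View pics/w7.png

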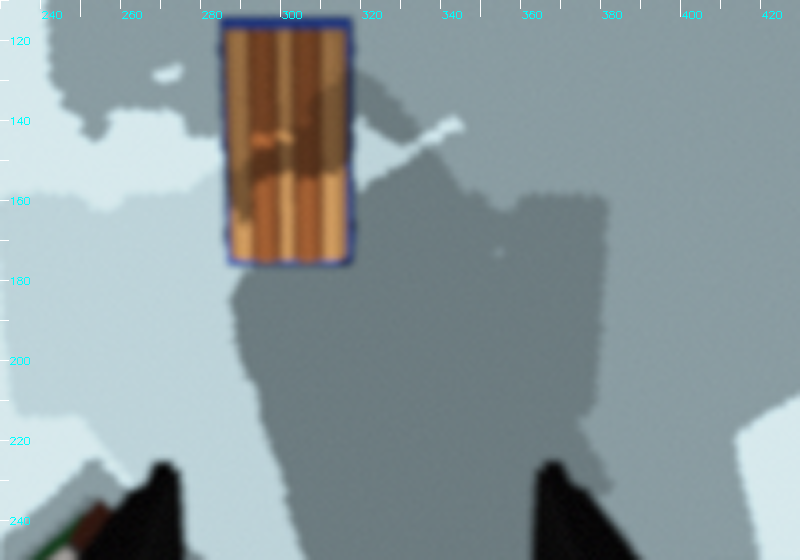

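Run:
```python
from go import *
import pickle; p=pickle.load(open('w7.pkl','rb'))
X=pix2w(p,[(285,115),(318,115),(318.5,176),(287,176)],.035)[:,:2]
e=np.diff(np.r_[X,X[:1]],axis=0);print(X.mean(0),np.hypot(*e.T),np.arctan2(e[:,1],e[:,0]))
c=X.mean(0); plan(c[0],c[1],.08,-2.64)
```

```text
[ 0.44434572 -0.17701652] [0.03298423 0.06205993 0.03342439 0.06206727] [-2.64600017  2.07384119  0.49586371 -1.07484417]
t 13.7 pose [ 0.4074 -0.1416  0.1588] [-3.140e+00  2.000e-03 -2.645e+00] q6 2.16 gap 0.607 F [0.9 0.5 0.1]
shift [-15.5 -48.6  78.9] turn -0.005 rows 1.9
```

>>> move_arm:
  steps:
    - [-8,-24,0,0]
    - [-15,-48,20,0]
    - [-15,-49,60,0]
    - [-15,-49,95,0]
    - [-15,-49,120,0]

```text
time: 14.2
position: [0.4447, -0.1765, 0.0364]
orientation: [-3.141, 0.001, -2.642]
wrist_force: [0.3, 0.6, -0.0]
finger_gap: 0.598
```

```bash
python3 go.py 0.4443 -0.1770 0.007 -2.645
```

```text
t 14.2 pose [ 0.4447 -0.1765  0.0364] [-3.141e+00  1.000e-03 -2.642e+00] q6 2.12 gap 0.598 F [ 0.3  0.6 -0. ]
shift [ 0.7 -0.3 29.4] turn 0.003 rows 0.6
```

>>> move_arm:
  steps:
    - [0,0,15,0]
    - [0,0,25,0]
    - [0,0,29,0]
    - [0,0,29,0]

```text
time: 14.6
position: [0.4451, -0.1761, 0.0073]
orientation: [-3.141, 0.001, -2.641]
wrist_force: [0.4, 0.2, -0.2]
finger_gap: 0.593
```

>>> move_arm:
  steps:
    - [0,0,0,0]
    - [0,0,0,0]
    - [0,0,0,0]
    - [0,0,0,0]
    - [0,0,0,0]
  fingers: 1

```text
time: 15.1
position: [0.4454, -0.1763, 0.0078]
orientation: [-3.141, 0.001, -2.641]
wrist_force: [-0.2, 1.5, 6.3]
finger_gap: 0.359
```

>>> move_arm:
  steps:
    - [0,0,0,0]
    - [0,0,0,0]
    - [0,0,0,0]

```text
time: 15.4
position: [0.4453, -0.1763, 0.0078]
orientation: [-3.141, 0.001, -2.641]
wrist_force: [-1.3, 0.5, 2.0]
finger_gap: 0.359
```

>>> move_arm:
  steps:
    - [0,0,-10,0]
    - [0,0,-30,0]
    - [0,0,-60,0]
    - [0,0,-90,0]
    - [0,0,-115,0]

```text
time: 15.9
position: [0.4451, -0.1762, 0.1249]
orientation: [-3.14, 0.002, -2.641]
wrist_force: [0.4, -1.0, -1.2]
finger_gap: 0.355
```

Run:
```python
from go import *
plan(0.4459,.3528,0.125,-1.438)
im=arm.capture('wrist')[:,:,::-1].copy(); cv2.imwrite('pics/w8.png',im)
```

```text
t 15.9 pose [ 0.4451 -0.1762  0.1249] [-3.140e+00  2.000e-03 -2.641e+00] q6 2.13 gap 0.355 F [ 0.4 -1.  -1.2]
shift [-2.545e+02  4.638e+02 -4.000e-01] turn -1.203 rows 10.6
```

View pics/w8.png

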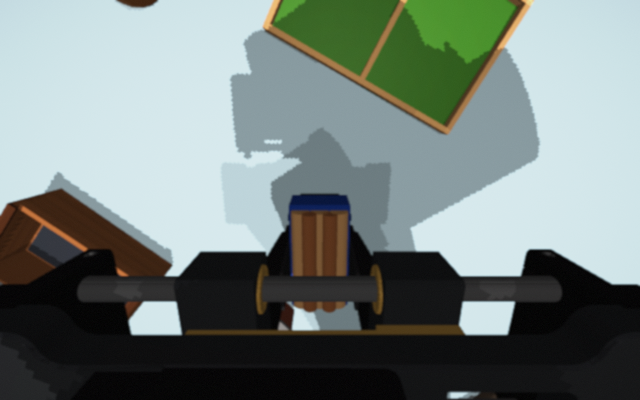

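The timber wagon is held straight. I'll carry it to the near bay of the track tray.

>>> move_arm:
  steps:
    - [-22,41,0,-0.11]
    - [-44,82,0,-0.22]
    - [-66,121,0,-0.33]
    - [-88,161,0,-0.44]
    - [-110,200,0,-0.55]

```text
time: 16.45
position: [0.4463, 0.0532, 0.1276]
orientation: [-3.135, 0.001, -2.087]
wrist_force: [0.5, -0.1, -1.8]
finger_gap: 0.356
```

```bash
python3 go.py 0.4459 0.3528 0.125 -1.438
```

```text
t 16.4 pose [0.4463 0.0532 0.1276] [-3.135e+00  1.000e-03 -2.087e+00] q6 2.06 gap 0.356 F [ 0.5 -0.1 -1.8]
shift [-260.4  148.2    1.8] turn -0.649 rows 6.0
```

>>> move_arm:
  steps:
    - [-39,22,2,-0.11]
    - [-78,44,2,-0.22]
    - [-117,66,2,-0.33]
    - [-156,88,2,-0.44]
    - [-195,111,2,-0.55]

```text
time: 16.95
position: [0.4455, 0.2794, 0.1253]
orientation: [-3.135, -0.003, -1.532]
wrist_force: [1.1, -0.4, -1.2]
finger_gap: 0.354
```

```bash
python3 go.py 0.4459 0.3528 0.125 -1.438
```

```text
t 16.9 pose [0.4455 0.2794 0.1253] [-3.135e+00 -3.000e-03 -1.532e+00] q6 1.97 gap 0.354 F [ 1.1 -0.4 -1.2]
shift [-73.3  -3.2   0.1] turn -0.094 rows 1.5
```

>>> move_arm:
  steps:
    - [-30,-1,0,-0.04]
    - [-55,-2,0,-0.08]
    - [-73,-3,0,-0.094]
    - [-73,-3,0,-0.094]
    - [-73,-3,0,-0.094]

```text
time: 17.45
position: [0.4455, 0.3519, 0.1249]
orientation: [-3.136, -0.004, -1.439]
wrist_force: [0.1, -0.4, -1.3]
finger_gap: 0.359
```

Run:
```python
from go import *
plan(0.4459,.3528,0.02,-1.438)
im=arm.capture('wrist')[:,:,::-1].copy(); cv2.imwrite('pics/w9.png',im)
```

```text
t 17.4 pose [0.4455 0.3519 0.1249] [-3.136 -0.004 -1.439] q6 2.00 gap 0.359 F [ 0.1 -0.4 -1.3]
shift [ -1.2   0.  104.9] turn -0.001 rows 2.1
```

View pics/w9.png

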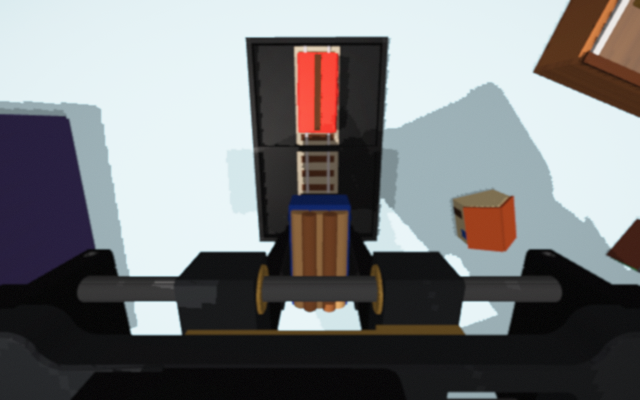

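Aligned on the strip (columns 317–320). I'll lower it.

>>> move_arm:
  steps:
    - [-1,0,30,0]
    - [-1,0,60,0]
    - [-1,0,80,0]
    - [-1,0,95,0]
    - [-1,0,103,0]

```text
time: 18.0
position: [0.446, 0.3508, 0.0209]
orientation: [-3.138, -0.005, -1.441]
wrist_force: [-0.1, 0.7, -1.0]
finger_gap: 0.355
```

```bash
python3 go.py 0.4459 0.3528 0.0118 -1.438
```

```text
t 18.0 pose [0.446  0.3508 0.0209] [-3.138 -0.005 -1.441] q6 2.00 gap 0.355 F [-0.1  0.7 -1. ]
shift [-2.  -0.2  9.1] turn -0.003 rows 0.2
```

>>> move_arm:
  steps:
    - [-2,0,3,0]
    - [-2,0,5,0]
    - [-2,0,7,0]
    - [-2,0,8.5,0]
    - [-2,0,9.5,0]

```text
time: 18.5
position: [0.4459, 0.3529, 0.0118]
orientation: [-3.137, -0.005, -1.441]
wrist_force: [0.4, -3.4, 15.6]
finger_gap: 0.354
```

>>> move_arm:
  steps:
    - [0,0,0.5,0]
    - [0,0,1,0]

```text
time: 18.7
position: [0.446, 0.3529, 0.0118]
orientation: [-3.137, -0.004, -1.441]
wrist_force: [-3.4, -3.3, 16.2]
finger_gap: 0.358
```

On the floor. I'll release and rise.

>>> move_arm:
  steps:
    - [0,0,0,0]
    - [0,0,0,0]
    - [0,0,0,0]
    - [0,0,0,0]
  fingers: -0.2

```text
time: 19.1
position: [0.446, 0.3529, 0.0118]
orientation: [-3.137, -0.004, -1.441]
wrist_force: [-0.4, -0.4, 0.5]
finger_gap: 0.586
```

>>> move_arm:
  steps:
    - [0,0,-20,0]
    - [0,0,-50,0]
    - [0,0,-90,0]
    - [0,0,-130,0]
    - [0,0,-140,0]
  fingers: -0.5

```text
time: 19.6
position: [0.4463, 0.3543, 0.1557]
orientation: [-3.131, -0.002, -1.441]
wrist_force: [-0.9, 0.5, 0.3]
finger_gap: 0.746
```

Run:
```python
from go import *
plan(0.4429,0.1782,0.16,-2.815)
im=arm.capture('wrist')[:,:,::-1].copy(); cv2.imwrite('pics/w10.png',im)
```

```text
t 19.6 pose [0.4463 0.3543 0.1557] [-3.131e+00 -2.000e-03 -1.441e+00] q6 2.00 gap 0.746 F [-0.9  0.5  0.3]
shift [174.1  26.2  -4.2] turn 1.374 rows 9.2
```

View pics/w10.png

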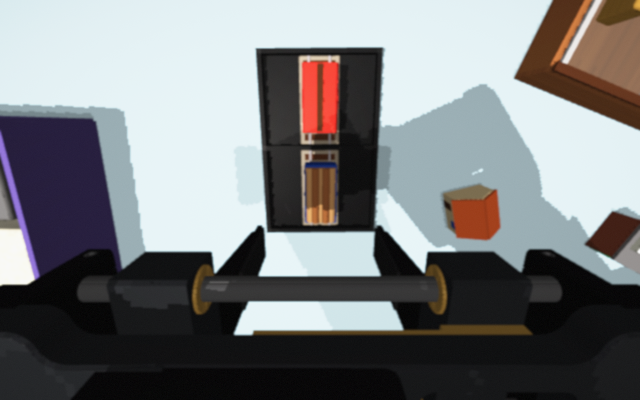

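Both wagons are centred on their strips, the red one at (320,97) and the blue one at (321,192). Next is the cottage.

>>> move_arm:
  steps:
    - [35,5,-4,-0.14]
    - [70,10,-4,-0.28]
    - [105,16,-4,-0.42]
    - [140,21,-4,-0.56]
    - [174,26,-4,-0.7]

```text
time: 20.15
position: [0.4422, 0.1768, 0.1582]
orientation: [-3.137, -0.007, -0.735]
wrist_force: [0.6, -0.6, -1.0]
finger_gap: 0.751
```

>>> move_arm:
  steps:
    - [0,0,0,-0.14]
    - [0,0,0,-0.28]
    - [0,0,0,-0.42]
    - [0,0,0,-0.56]
    - [0,0,0,-0.7]

```text
time: 20.65
position: [0.4417, 0.1766, 0.1569]
orientation: [3.14, -0.006, -0.029]
wrist_force: [-0.4, 0.5, 0.1]
finger_gap: 0.75
```

```bash
python3 go.py 0.4429 0.1782 0.16 0.326
```

```text
t 20.6 pose [0.4417 0.1766 0.1569] [ 3.14  -0.006 -0.029] q6 0.28 gap 0.750 F [-0.4  0.5  0.1]
shift [ 1.2 -1.6 -3.1] turn -0.355 rows 2.4
```

>>> move_arm:
  steps:
    - [1,-2,-3,-0.14]
    - [1,-2,-3,-0.28]
    - [1,-2,-3,-0.355]
    - [1,-2,-3,-0.355]

```text
time: 21.05
position: [0.4423, 0.1785, 0.1587]
orientation: [3.138, -0.003, 0.327]
wrist_force: [0.0, -0.2, 0.5]
finger_gap: 0.751
```

Run:
```python
from go import *
plan(0.4429,.1782,0.06,.326)
p=arm.camera_params('wrist'); im=arm.capture('wrist')[:,:,::-1].copy(); crop(im,220,130,420,270,4,'pics/w11.png')
import pickle; pickle.dump(p,open('w11.pkl','wb'))
a=.326;c=np.array([.4429,.1782]);d=np.array([np.cos(a),np.sin(a)])
print(w2pix(p,[[*(c+s*.023*d),.05] for s in(-1,1)]))
```

```text
t 21.1 pose [0.4423 0.1785 0.1587] [ 3.138e+00 -3.000e-03  3.270e-01] q6 -0.08 gap 0.751 F [ 0.  -0.2  0.5]
shift [ 0.2  0.1 98.7] turn 0.001 rows 2.0
[[297.79780482 196.63852939]
 [342.5270661  196.64533588]]
```

View pics/w11.png

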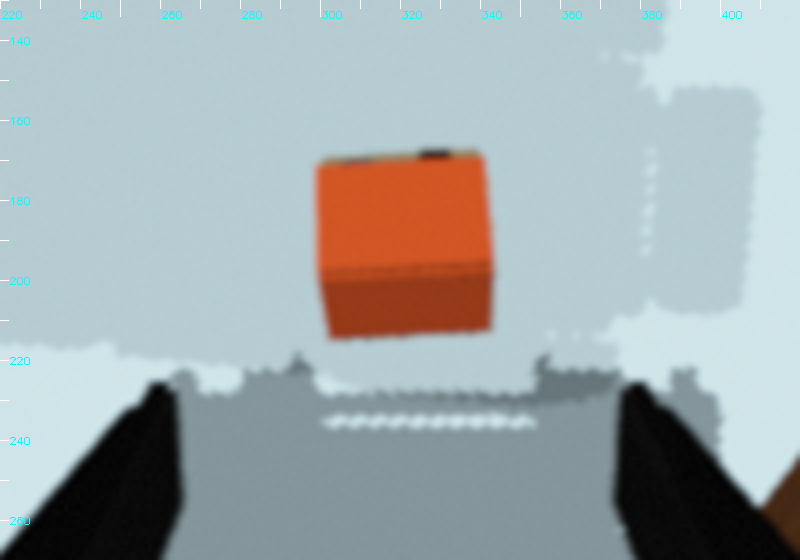

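The ridge runs (300,198)–(343,196), so it needs a turn of about -0.055. I'll descend.

>>> move_arm:
  steps:
    - [1,0,30,-0.055]
    - [1,0,65,-0.055]
    - [1,0,95,-0.055]
    - [1,0,120,-0.055]
    - [1,0,135,-0.055]

```text
time: 21.6
position: [0.4431, 0.1782, 0.0217]
orientation: [3.138, -0.001, 0.376]
wrist_force: [-0.3, -0.2, -0.3]
finger_gap: 0.749
```

```bash
python3 go.py 0.4434 0.1785 0.007 0.38
```

```text
t 21.6 pose [0.4431 0.1782 0.0217] [ 3.138e+00 -1.000e-03  3.760e-01] q6 -0.12 gap 0.749 F [-0.3 -0.2 -0.3]
shift [ 0.4 -0.2 14.7] turn -0.004 rows 0.3
```

>>> move_arm:
  steps:
    - [0,0,8,0]
    - [0,0,13,0]
    - [0,0,15,0]

```text
time: 21.9
position: [0.443, 0.1782, 0.0064]
orientation: [3.138, -0.0, 0.375]
wrist_force: [0.5, -0.4, 0.2]
finger_gap: 0.749
```

>>> move_arm:
  steps:
    - [0,0,0,0]
    - [0,0,0,0]
    - [0,0,0,0]
    - [0,0,0,0]
    - [0,0,0,0]
  fingers: 1

```text
time: 22.4
position: [0.4434, 0.1783, 0.0069]
orientation: [3.138, -0.002, 0.375]
wrist_force: [0.3, -0.0, 5.2]
finger_gap: 0.48
```

>>> move_arm:
  steps:
    - [0,0,0,0]
    - [0,0,0,0]
    - [0,0,0,0]

```text
time: 22.7
position: [0.4433, 0.1782, 0.0069]
orientation: [3.138, -0.001, 0.375]
wrist_force: [0.2, 0.5, 1.1]
finger_gap: 0.484
```

>>> move_arm:
  steps:
    - [0,0,-10,0]
    - [0,0,-30,0]
    - [0,0,-60,0]
    - [0,0,-90,0]
    - [0,0,-115,0]

```text
time: 23.2
position: [0.4429, 0.1785, 0.1239]
orientation: [3.138, -0.002, 0.375]
wrist_force: [-0.3, 0.8, -1.3]
finger_gap: 0.482
```

Run:
```python
from go import *
plan(.4658-.0485,-.352,0.125,1.58)
plan(.4658+.0485,-.352,0.125,1.58)
im=arm.capture('wrist')[:,:,::-1].copy(); cv2.imwrite('pics/w12.png',im)
```

```text
t 23.2 pose [0.4429 0.1785 0.1239] [ 3.138e+00 -2.000e-03  3.750e-01] q6 -0.12 gap 0.482 F [-0.3  0.8 -1.3]
shift [-2.182e+02  4.843e+02  2.000e-01] turn -1.205 rows 10.6
t 23.2 pose [0.4429 0.1785 0.1239] [ 3.138e+00 -2.000e-03  3.750e-01] q6 -0.12 gap 0.482 F [-0.3  0.8 -1.3]
shift [-1.280e+02  5.198e+02  5.000e-01] turn -1.205 rows 10.7
```

View pics/w12.png

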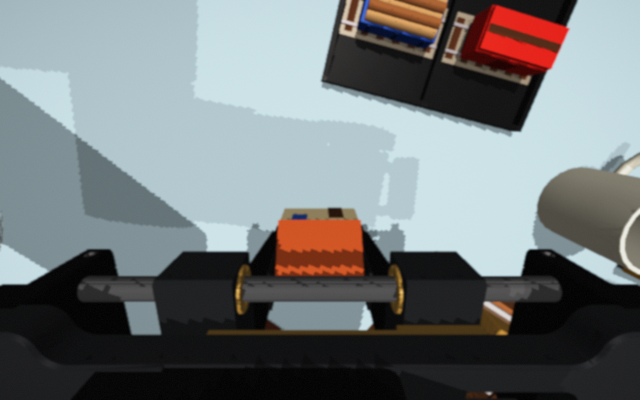

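>>> move_arm:
  steps:
    - [-11,45,0,-0.11]
    - [-22,90,0,-0.22]
    - [-33,135,0,-0.33]
    - [-44,180,0,-0.44]
    - [-55,225,0,-0.55]

```text
time: 23.75
position: [0.4752, -0.0523, 0.1279]
orientation: [3.134, -0.004, 0.93]
wrist_force: [0.7, 0.9, -0.7]
finger_gap: 0.482
```

```bash
python3 go.py 0.5143 -0.352 0.125 1.58
```

```text
t 23.8 pose [ 0.4752 -0.0523  0.1279] [ 3.134 -0.004  0.93 ] q6 -1.18 gap 0.482 F [ 0.7  0.9 -0.7]
shift [-216.9  210.5    3.7] turn -0.650 rows 6.0
```

>>> move_arm:
  steps:
    - [-33,32,3,-0.11]
    - [-66,64,3,-0.22]
    - [-99,96,3,-0.33]
    - [-132,128,3,-0.44]
    - [-165,160,3,-0.55]

```text
time: 24.25
position: [0.5045, -0.2822, 0.1257]
orientation: [3.134, 0.001, 1.484]
wrist_force: [-0.0, 0.8, -0.9]
finger_gap: 0.483
```

```bash
python3 go.py 0.5143 -0.352 0.125 1.58
```

```text
t 24.2 pose [ 0.5045 -0.2822  0.1257] [3.134e+00 1.000e-03 1.484e+00] q6 -2.11 gap 0.483 F [-0.   0.8 -0.9]
shift [-68.7  15.8   0.9] turn -0.096 rows 1.4
```

>>> move_arm:
  steps:
    - [-30,7,0,-0.05]
    - [-55,13,0,-0.096]
    - [-69,16,0,-0.096]
    - [-69,16,0,-0.096]
    - [-69,16,0,-0.096]

```text
time: 24.75
position: [0.5142, -0.3512, 0.1257]
orientation: [3.135, 0.0, 1.579]
wrist_force: [0.4, 1.1, -0.7]
finger_gap: 0.483
```

Run:
```python
from go import *
plan(.5143,-.352,0.02,1.58)
p=arm.camera_params('wrist');im=arm.capture('wrist')[:,:,::-1].copy(); cv2.imwrite('pics/w13.png',im)
print(w2pix(p,[[.5143,-.352,.05],[.4658,-.29,.014],[.4658,-.413,.014]]))
im=arm.capture('side')[:,:,::-1].copy(); cv2.imwrite('pics/s13.png',im)
```

```text
t 24.8 pose [ 0.5142 -0.3512  0.1257] [3.135 0.    1.579] q6 -2.29 gap 0.483 F [ 0.4  1.1 -0.7]
shift [ -0.7  -0.6 105.7] turn -0.001 rows 2.1
[[318.34771596 206.89311417]
 [381.47759703 149.43891888]
 [257.15130222 148.3141387 ]]
```

View pics/w13.png

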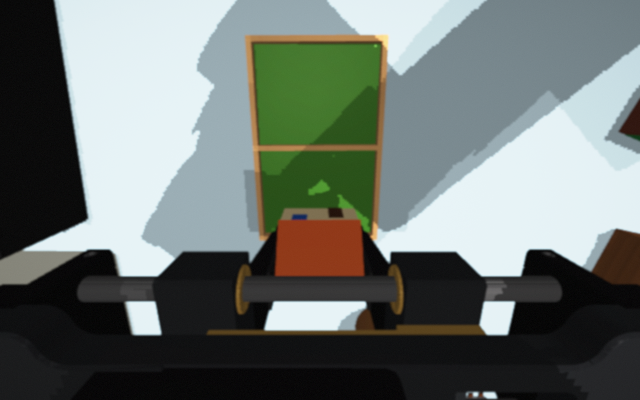

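View pics/s13.png

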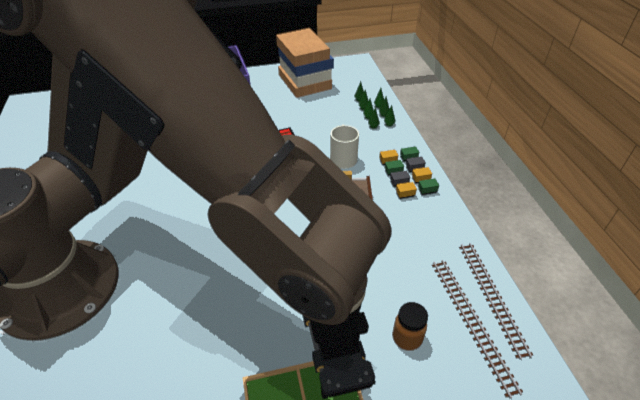

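The divider is at row 148 as predicted and the cottage is over the far bay. I'll lower it.

>>> move_arm:
  steps:
    - [-1,-1,30,0]
    - [-1,-1,60,0]
    - [-1,-1,80,0]
    - [-1,-1,95,0]
    - [-1,-1,104,0]

```text
time: 25.35
position: [0.5142, -0.3511, 0.0211]
orientation: [3.135, 0.0, 1.581]
wrist_force: [0.1, 0.1, -0.4]
finger_gap: 0.485
```

```bash
python3 go.py 0.5143 -0.352 0.0109 1.58
```

```text
t 25.4 pose [ 0.5142 -0.3511  0.0211] [3.135 0.    1.581] q6 -2.29 gap 0.485 F [ 0.1  0.1 -0.4]
shift [-0.9  0.1 10.2] turn 0.001 rows 0.2
```

>>> move_arm:
  steps:
    - [0,0,4,0]
    - [0,0,6,0]
    - [0,0,8,0]
    - [0,0,9,0]
    - [0,0,10,0]

```text
time: 25.85
position: [0.5144, -0.3513, 0.0115]
orientation: [3.135, 0.001, 1.581]
wrist_force: [0.0, -0.3, -1.0]
finger_gap: 0.479
```

>>> move_arm:
  steps:
    - [0,0,0.5,0]
    - [0,0,1,0]
    - [0,0,1,0]

```text
time: 26.15
position: [0.5145, -0.3514, 0.011]
orientation: [3.134, 0.001, 1.581]
wrist_force: [-0.3, 0.5, 4.8]
finger_gap: 0.481
```

>>> move_arm:
  steps:
    - [0,0,0,0]
    - [0,0,0,0]
    - [0,0,0,0]
    - [0,0,0,0]
    - [0,0,0,0]
  fingers: -0.4

```text
time: 26.65
position: [0.5145, -0.3514, 0.0109]
orientation: [3.134, 0.001, 1.581]
wrist_force: [-0.9, 0.2, 0.2]
finger_gap: 0.698
```

>>> move_arm:
  steps:
    - [0,0,-20,0]
    - [0,0,-50,0]
    - [0,0,-90,0]
    - [0,0,-130,0]
    - [0,0,-150,0]

```text
time: 27.15
position: [0.514, -0.3518, 0.1644]
orientation: [3.131, 0.004, 1.581]
wrist_force: [0.1, -0.7, -0.3]
finger_gap: 0.699
```

Run:
```python
from go import *
plan(.4331,-.018,0.16,-.25)
im=arm.capture('wrist')[:,:,::-1].copy(); cv2.imwrite('pics/w14.png',im)
im=cv2.imread('pics/top0.png'); crop(im,320,230,370,275,12,'pics/c5.png')
```

```text
t 27.1 pose [ 0.514  -0.3518  0.1644] [3.131 0.004 1.581] q6 -2.29 gap 0.699 F [ 0.1 -0.7 -0.3]
shift [334.6 -77.5   2.4] turn 1.831 rows 12.2
```

View pics/w14.png

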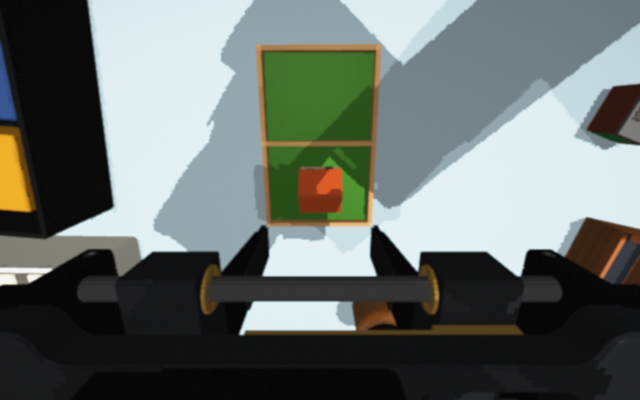

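View pics/c5.png

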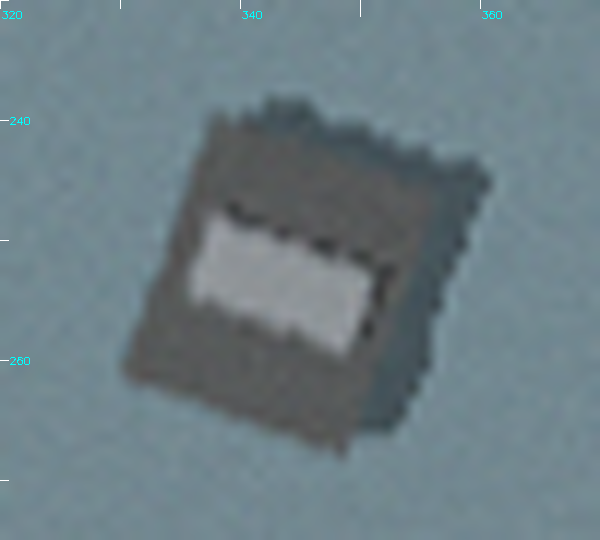

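The cottage stands centred in the far bay. The shed's short (46 mm) axis is at yaw about 1.29, so I'll go there.

```bash
python3 go.py 0.432 -0.018 0.16 1.29
```

```text
t 27.2 pose [ 0.5146 -0.3522  0.1665] [3.129 0.005 1.581] q6 -2.29 gap 0.700 F [ 0.6 -0.1  1.8]
shift [335.1 -79.2   3.7] turn 0.291 rows 6.9
```

>>> move_arm:
  steps:
    - [48,-11,4,0.05]
    - [96,-22,4,0.1]
    - [144,-34,4,0.15]
    - [192,-45,4,0.2]
    - [240,-57,4,0.25]

```text
time: 27.7
position: [0.4543, -0.1112, 0.1602]
orientation: [3.128, 0.002, 1.329]
wrist_force: [0.3, 0.7, 0.4]
finger_gap: 0.699
```

```bash
python3 go.py 0.432 -0.018 0.16 1.29
```

```text
t 27.7 pose [ 0.4543 -0.1112  0.1602] [3.128e+00 2.000e-03 1.329e+00] q6 -1.71 gap 0.699 F [0.3 0.7 0.4]
shift [ 85.2 -44.   -0.6] turn 0.039 rows 1.9
```

>>> move_arm:
  steps:
    - [40,-20,0,0.039]
    - [70,-36,0,0.039]
    - [85,-44,0,0.039]
    - [85,-44,0,0.039]
  fingers: -0.5

```text
time: 28.1
position: [0.4312, -0.0165, 0.1593]
orientation: [3.129, 0.002, 1.292]
wrist_force: [-0.5, -1.0, 0.1]
finger_gap: 0.751
```

Run:
```python
from go import *
plan(0.432,-.018,0.06,1.29)
p=arm.camera_params('wrist'); im=arm.capture('wrist')[:,:,::-1].copy(); crop(im,220,130,420,270,4,'pics/w15.png')
import pickle; pickle.dump(p,open('w15.pkl','wb'))
a=1.29;c=np.array([.432,-.018]);d=np.array([np.cos(a),np.sin(a)]);n=np.array([-d[1],d[0]])
print(w2pix(p,[[*(c+s*.023*d+t*.027*n),.046] for s in(-1,1) for t in (-1,1)]))
```

```text
t 28.1 pose [ 0.4312 -0.0165  0.1593] [3.129e+00 2.000e-03 1.292e+00] q6 -1.48 gap 0.751 F [-0.5 -1.   0.1]
shift [-1.1 -0.1 99.3] turn 0.002 rows 2.0
[[296.91255559 219.88697567]
 [295.84362244 170.26305931]
 [339.80565686 220.01951115]
 [341.09834807 170.40133153]]
```

View pics/w15.png

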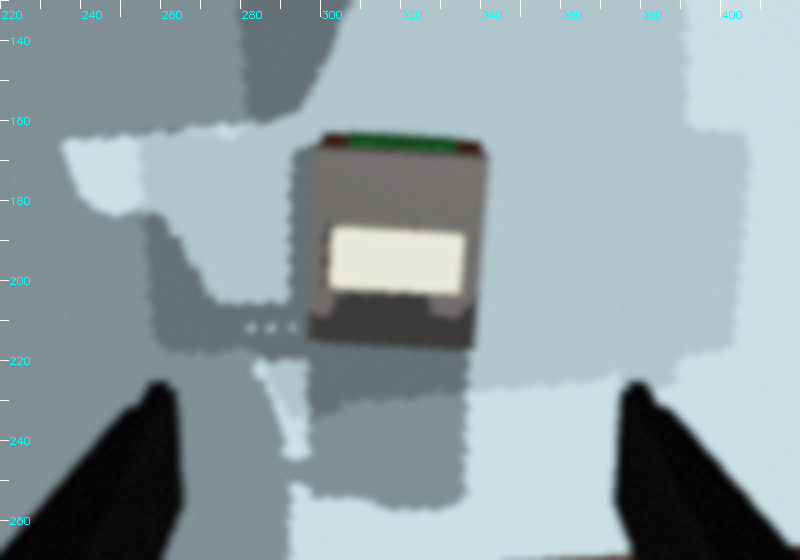

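Shed roof at (298–342, 167–217), green door face at the top, faces square to the jaws within 0.04. I'll descend.

>>> move_arm:
  steps:
    - [0,-2,30,0.04]
    - [0,-2,65,0.04]
    - [0,-2,95,0.04]
    - [0,-2,120,0.04]
    - [0,-2,135,0.04]

```text
time: 28.65
position: [0.4315, -0.0189, 0.0224]
orientation: [3.13, 0.001, 1.251]
wrist_force: [-0.9, -0.6, -0.4]
finger_gap: 0.751
```

```bash
python3 go.py 0.433 -0.016 0.007 1.25
```

```text
t 28.6 pose [ 0.4315 -0.0189  0.0224] [3.130e+00 1.000e-03 1.251e+00] q6 -1.44 gap 0.751 F [-0.9 -0.6 -0.4]
shift [ 3.2  0.3 15.4] turn 0.001 rows 0.3
```

>>> move_arm:
  steps:
    - [2,0,8,0]
    - [2,0,13,0]
    - [2,0,15,0]

```text
time: 28.95
position: [0.4325, -0.0175, 0.0072]
orientation: [3.13, 0.001, 1.25]
wrist_force: [0.6, 0.2, 0.1]
finger_gap: 0.747
```

>>> move_arm:
  steps:
    - [0,0,0,0]
    - [0,0,0,0]
    - [0,0,0,0]
    - [0,0,0,0]
    - [0,0,0,0]
  fingers: 1

```text
time: 29.45
position: [0.4328, -0.0175, 0.0076]
orientation: [3.129, 0.001, 1.25]
wrist_force: [-0.4, 1.7, 7.2]
finger_gap: 0.483
```

>>> move_arm:
  steps:
    - [0,0,0,0]
    - [0,0,0,0]
    - [0,0,0,0]

```text
time: 29.75
position: [0.4327, -0.0175, 0.0076]
orientation: [3.129, 0.001, 1.25]
wrist_force: [0.5, 1.4, 1.3]
finger_gap: 0.486
```

>>> move_arm:
  steps:
    - [0,0,-10,0]
    - [0,0,-30,0]
    - [0,0,-60,0]
    - [0,0,-90,0]
    - [0,0,-115,0]

```text
time: 30.25
position: [0.4312, -0.0168, 0.1246]
orientation: [3.128, 0.001, 1.25]
wrist_force: [-0.3, -0.5, -1.4]
finger_gap: 0.484
```

Run:
```python
from go import *
plan(.4173,-.352,0.125,1.58)
im=arm.capture('wrist')[:,:,::-1].copy(); cv2.imwrite('pics/w16.png',im)
```

```text
t 30.2 pose [ 0.4312 -0.0168  0.1246] [3.128e+00 1.000e-03 1.250e+00] q6 -1.44 gap 0.484 F [-0.3 -0.5 -1.4]
shift [-322.5   92.4    1.3] turn -0.330 rows 6.7
```

View pics/w16.png

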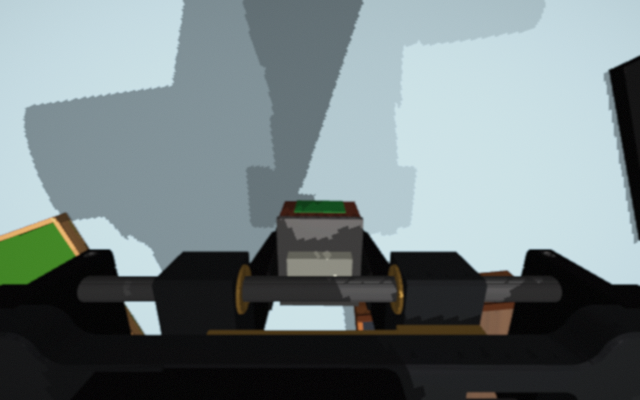

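>>> move_arm:
  steps:
    - [-43,12,1,-0.05]
    - [-86,25,1,-0.1]
    - [-129,37,1,-0.15]
    - [-172,49,1,-0.2]
    - [-215,62,1,-0.25]

```text
time: 30.8
position: [0.4229, -0.2422, 0.128]
orientation: [3.125, 0.005, 1.502]
wrist_force: [0.4, -0.1, -0.8]
finger_gap: 0.481
```

```bash
python3 go.py 0.4173 -0.352 0.125 1.58
```

```text
t 30.8 pose [ 0.4229 -0.2422  0.128 ] [3.125 0.005 1.502] q6 -2.17 gap 0.481 F [ 0.4 -0.1 -0.8]
shift [-109.9    1.9    3.6] turn -0.078 rows 2.2
```

>>> move_arm:
  steps:
    - [-40,1,3,-0.04]
    - [-75,2,3,-0.078]
    - [-100,2,3,-0.078]
    - [-110,2,3,-0.078]
    - [-110,2,3,-0.078]

```text
time: 31.3
position: [0.417, -0.3526, 0.1255]
orientation: [3.126, 0.006, 1.579]
wrist_force: [0.7, 0.6, -2.3]
finger_gap: 0.481
```

Run:
```python
from go import *
plan(.4173,-.352,0.02,1.58)
p=arm.camera_params('wrist');im=arm.capture('wrist')[:,:,::-1].copy(); cv2.imwrite('pics/w17.png',im)
im=arm.capture('side')[:,:,::-1].copy(); cv2.imwrite('pics/s17.png',im)
```

```text
t 31.3 pose [ 0.417  -0.3526  0.1255] [3.126 0.006 1.579] q6 -2.41 gap 0.481 F [ 0.7  0.6 -2.3]
shift [  1.2  -1.4 105.5] turn -0.001 rows 2.1
```

View pics/w17.png

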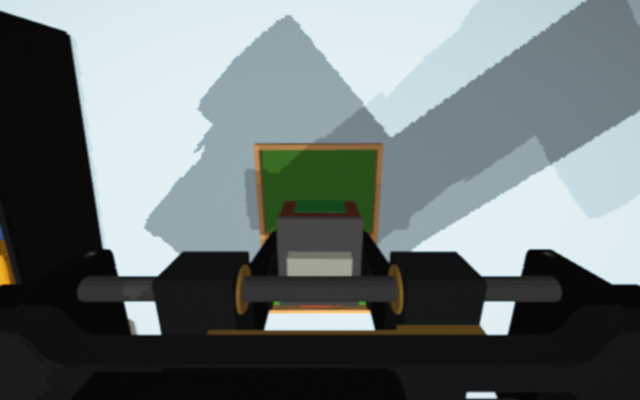

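View pics/s17.png

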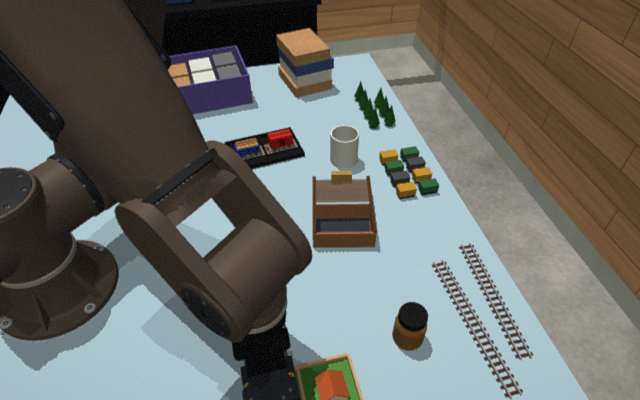

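>>> move_arm:
  steps:
    - [1,-1,30,0]
    - [1,-1,60,0]
    - [1,-1,80,0]
    - [1,-1,95,0]
    - [1,-1,103,0]

```text
time: 31.9
position: [0.4178, -0.3488, 0.0216]
orientation: [3.127, 0.004, 1.582]
wrist_force: [-0.3, 0.2, -1.3]
finger_gap: 0.483
```

```bash
python3 go.py 0.4173 -0.352 0.0116 1.58
```

```text
t 31.9 pose [ 0.4178 -0.3488  0.0216] [3.127 0.004 1.582] q6 -2.42 gap 0.483 F [-0.3  0.2 -1.3]
shift [-3.1 -0.7 10. ] turn 0.002 rows 0.2
```

>>> move_arm:
  steps:
    - [-3,0,4,0]
    - [-3,0,6,0]
    - [-3,0,8,0]
    - [-3,0,9,0]
    - [-3,0,9.5,0]

```text
time: 32.4
position: [0.4181, -0.3519, 0.0124]
orientation: [3.127, 0.004, 1.582]
wrist_force: [0.5, -0.1, -1.5]
finger_gap: 0.482
```

>>> move_arm:
  steps:
    - [0,0,0.5,0]
    - [0,0,1,0]
    - [0,0,1,0]

```text
time: 32.7
position: [0.4182, -0.3521, 0.0117]
orientation: [3.126, 0.005, 1.582]
wrist_force: [-0.6, 0.9, 3.2]
finger_gap: 0.486
```

Contact. I'll release, rise and check.

>>> move_arm:
  steps:
    - [0,0,0,0]
    - [0,0,0,0]
    - [0,0,0,0]
    - [0,0,0,0]
    - [0,0,0,0]
  fingers: -0.4

```text
time: 33.2
position: [0.4182, -0.352, 0.0117]
orientation: [3.126, 0.005, 1.582]
wrist_force: [-0.1, 0.4, 0.2]
finger_gap: 0.698
```

>>> move_arm:
  steps:
    - [0,0,-20,0]
    - [0,0,-50,0]
    - [0,0,-90,0]
    - [0,0,-130,0]
    - [0,0,-170,0]

```text
time: 33.7
position: [0.4153, -0.3511, 0.1833]
orientation: [3.127, 0.004, 1.582]
wrist_force: [-0.2, -0.8, -0.3]
finger_gap: 0.702
```

>>> move_arm:
  steps:
    - [-40,10,-10,0.1]
    - [-80,20,-20,0.2]
    - [-120,30,-30,0.3]
    - [-160,40,-30,0.4]
    - [-200,50,-30,0.5]

```text
time: 34.2
position: [0.4673, -0.5519, 0.2152]
orientation: [3.126, -0.003, 1.078]
wrist_force: [1.2, 0.1, -0.2]
finger_gap: 0.701
```

Run:
```python
from go import *
plan(.2,-.59,.2,1.2)
im=arm.capture('top')[:,:,::-1].copy(); cv2.imwrite('pics/t18.png',im); crop(im,150,170,230,280,5,'pics/t18a.png'); crop(im,430,180,540,300,5,'pics/t18b.png')
im=arm.capture('side')[:,:,::-1].copy(); cv2.imwrite('pics/s18.png',im)
```

```text
t 34.2 pose [ 0.4673 -0.5519  0.2152] [ 3.126e+00 -3.000e-03  1.078e+00] q6 -2.04 gap 0.701 F [ 1.2  0.1 -0.2]
shift [-160.1 -217.6   11.3] turn -0.122 rows 5.4
```

View pics/t18.png

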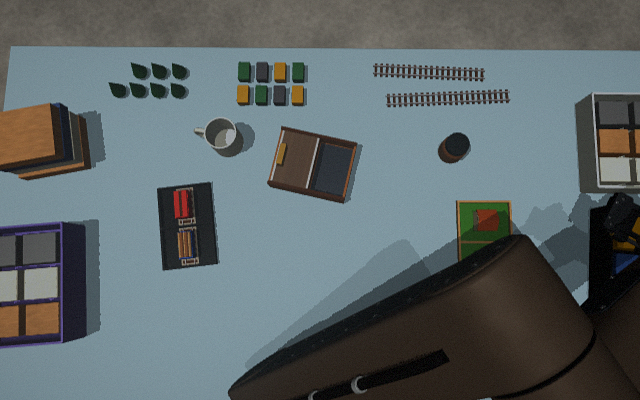

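View pics/s18.png

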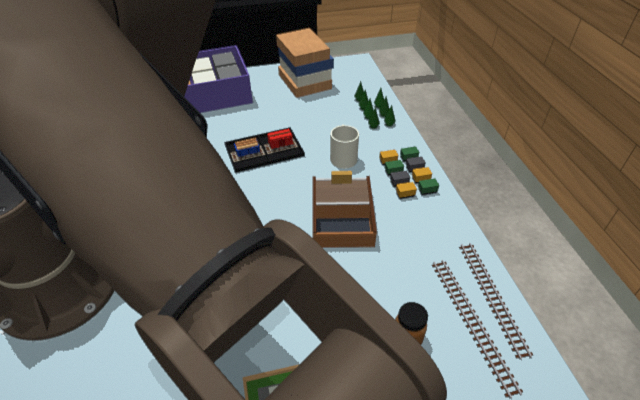

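View pics/t18a.png

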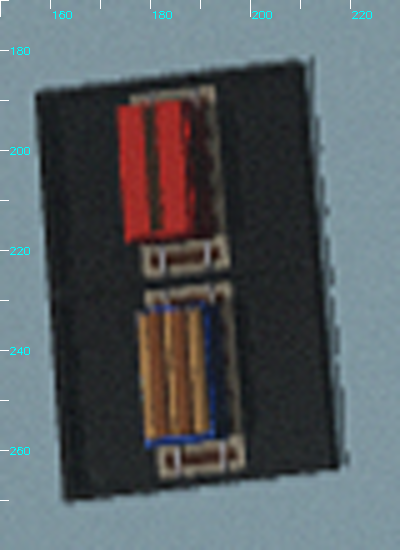

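View pics/t18b.png

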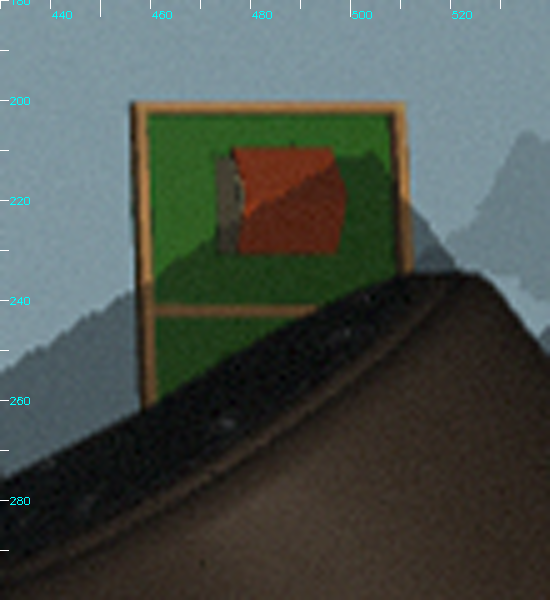

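Run:
```python
from h import *
p=arm.camera_params('top')
a=.133;c=np.array([.494,.3592]);Rm=np.array([[np.cos(a),np.sin(a)],[-np.sin(a),np.cos(a)]])
for n,uv in(('red',(180.9,204)),('timber',(185.4,245))):
    print(n,Rm@(pix2w(p,[uv],.045)[0,:2]-c))
X=pix2w(p,[(478,220)],.054)[0];print('cottage ridge-ish',X)
```

```text
red [0.0484217  0.00037265]
timber [-0.04867446 -0.00306642]
cottage ridge-ish [ 0.51305501 -0.3246143   0.054     ]
```

>>> move_arm:
  steps:
    - [-30,-43,10,0]
    - [-60,-85,10,0]
    - [-90,-128,10,0]
    - [-125,-170,10,0]
    - [-150,-205,10,0]

```text
time: 34.8
position: [0.2196, -0.5875, 0.1999]
orientation: [3.126, -0.003, 1.078]
wrist_force: [-0.2, -1.0, -0.3]
finger_gap: 0.698
```

Run:
```python
from go import *
plan(.2,-.59,.2,1.2)
im=arm.capture('top')[:,:,::-1].copy(); crop(im,430,180,540,300,5,'pics/t19.png')
im=arm.capture('side')[:,:,::-1].copy(); crop(im,200,100,460,400,2,'pics/s19.png')
```

```text
t 34.8 pose [ 0.2196 -0.5875  0.1999] [ 3.126e+00 -3.000e-03  1.078e+00] q6 -2.41 gap 0.698 F [-0.2 -1.  -0.3]
shift [-11.4 -16.1  -0.4] turn -0.122 rows 0.8
```

View pics/t19.png

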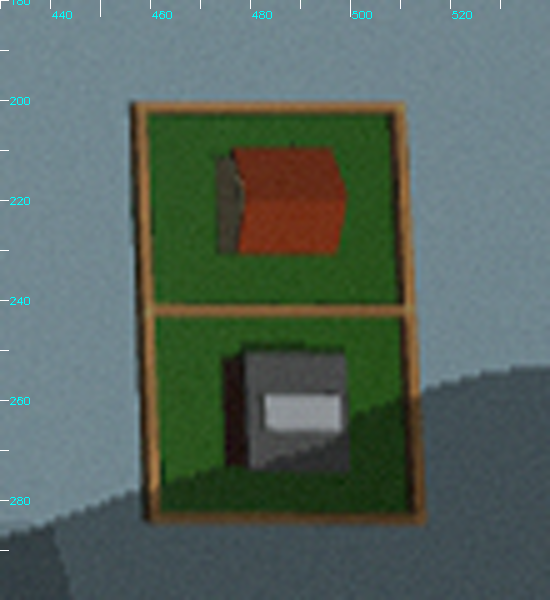

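View pics/s19.png

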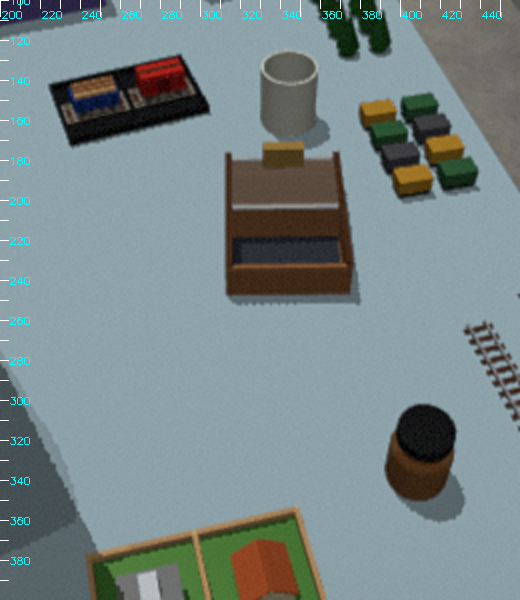

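Both pictures show all four models upright in their bays. The wagons are within about 3 mm of centre, and the mug and jar haven't moved. I'll hand in.

Run:
```python
from h import *
p=arm.camera_params('top'); c=np.array([.4658,-.3516])
print('cottage',pix2w(p,[(489,219.6)],.054)[0,:2]-c,'shed',pix2w(p,[(489.4,262.2)],.05)[0,:2]-c)
print(arm.finish_job())
```

```text
cottage [0.04852921 0.0018991 ] shed [-0.04822841  0.00280734]
the job is handed in; nothing more can be done
None
```

All four models are sorted and the job was handed in at about 35 s of the 128 s allowed; it reports no verdict. I slid the lid back to its end stop. The red wagon went into the far bay of the black tray and the timber wagon into the near bay. The cottage went into the far bay of the green tray and the shed into the near bay.

I lowered each model until the wrist felt the tray floor, and only then let go. My last checks on the final camera pictures, as offsets from each bay's centre:

| Model | Along the tray | Across the tray |
|---|---|---|
| Red wagon | under 1 mm | under 1 mm |
| Timber wagon | under 1 mm | about 3 mm |
| Cottage | under 1 mm | about 2 mm |
| Shed | under 1 mm | about 3 mm |

- **Standing:** all four stood upright, the wagons lined up with their strips, and the gripper was well clear.
- **Mug and jar:** by eye, both are where they started.
- **Disagreements:** the first sightings of the models were off by 2–4 mm and about 0.05 rad against the wrist camera, and I corrected these before each grasp. One rough first reading of the cottage's position in the tray (about 27 mm off across it) was a mis-picked pixel; the re-measured value is the one in the table. No other check failed.

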